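# Stack the dressing set on their stand

### The job

Put the dressing set back together on its white stand: set the large closed steel drum in the ring of the stand, then the medium drum inside the raised rim on top of the large one, then the small open steel cup inside the rim of the medium one, and last close the cup with the lid that fits it, the smaller of the two. Each piece must sit level and fully home in the one below; leave the big lid, the bowl, the jar, the vial and the box where they are.

Things in the scene. Friction and masses are not known exactly. Their poses are not given: they have to be found in the camera images.
- stand: White round stand, fixed, 110 mm across, on the left or the right of the worktop. Its plate is 8 mm thick; on it a ring, 80 mm outside, 74 mm inside, rises 6 mm (top at 14 mm). The large drum stands on the plate inside the ring. Origin: centre of its underside, z up. It is at one side, well apart from the other pieces.
- drum_large: Closed round steel drum with straight sides, 64 mm outside diameter, 50 mm tall, about 160 g, standing upright. Its foot is 60 mm across, tapering out to the full width 4 mm up. Its flat top lies 6 mm below a thin raised rim and the rim is 59 mm across inside; the medium drum stands on that top inside the rim, its origin 44 mm above this one. Origin: centre of its underside, z up.
- drum_medium: Closed round steel drum with straight sides, 49 mm outside diameter, 45 mm tall, about 110 g, standing upright. Its foot is 45 mm across, tapering out to the full width 4 mm up. Its flat top lies 6 mm below a thin raised rim and the rim is 44 mm across inside; the small cup stands on that top inside the rim, its origin 39 mm above this one. Origin: centre of its underside, z up.
- cup_small: Open round steel cup with straight sides, 34 mm outside diameter, 29 mm inside, 40 mm tall, about 60 g, standing upright. Origin: centre of its underside, z up. The small lid's flange rests on the rim with its plug inside, so that the lid's origin is 35 mm above this origin.
- lid_small: Steel lid with an upright black round knob: plug 5 mm deep and 21 mm across underneath (tapering to 17 mm), flange 39 mm across from 5 to 9 mm up, knob 14 mm across from 9 to 33 mm up (grip it from above). Lies knob up on its plug. Origin: centre of the plug's underside, z up. About 40 g. The lid of the small cup.
- lid_large: Steel lid with an upright black round knob: plug 5 mm deep and 49 mm across underneath (tapering to 45 mm), flange 66 mm across from 5 to 9 mm up, knob 14 mm across from 9 to 33 mm up (grip it from above). Lies knob up on its plug. Origin: centre of the plug's underside, z up. About 90 g. Not needed: leave it.
- swab_box: Small white and blue closed carton, 51x71x46 mm, its longer side along its own y axis. Origin: centre of its underside. Leave it.
- glass_jar: Open clear glass jar, 54 mm across, 70 mm tall. Origin: centre of its underside. Leave it.
- vial: Small clear glass vial with a green cap, 26 mm across, 52 mm tall. Origin: centre of its underside. Leave it.
- steel_bowl: Grey round steel bowl, 169 mm across, 75 mm tall, on the side of the worktop away from the stand. Origin: centre of its underside. Leave it.
Not all that is in view belongs to the job. Leave any purple, turquoise or yellow look-alike of the lid_small alone.

How it is judged:
By the outcome, as a careful person would: the job done as asked, in the order asked, and still so for the second after the job is handed in, with the robot touching nothing.
It also fails if it takes over 112 s, if anything falls off the work surface, if the arm or the gripper's body presses on something with over 40 N, if the wrist force passes 120 N, or if a joint passes its speed limit or range.

### The arm

A 6-joint arm with a two-finger parallel gripper is mounted at the origin on a cart in front of the work surface, level with it; the furniture and walls round the work are solid. World frame = base frame: x ahead of the robot, y to its left, z up, the work surface at z = 0. Lengths are in m, angles in rad, forces in N, time in s.
With the tool pointing down it reaches from about 0.25 to 0.775 m from the base axis. Payload 4 kg.
Tool frame: the origin (TCP) lies between the finger pads; the fingertips stand 14 mm ahead of it and the grasp point (between the pads) lies 5 mm behind it; z points along the fingers, y is the direction in which the jaws open and shut (so a half turn about z gives the same grasp; the last joint's range is limited). The gripper opens to 94 mm and grips with 3 to 60 N. Pads are 16 mm wide; open, the fingers measure 119 mm over their backs; the gripper's body (75 mm by 177 mm) begins 78 mm behind the grasp point.
Start: joints at [-1.371, 0.087, 1.371, -0, 1.684, -0.103], TCP at [0.164, -0.525, 0.22] pointing down, gripper open.
Joint ranges: [-3.1, 3.1], [-0.76, 2.03], [0.27, 2.55], [-1.08, 4.22], [0.17, 2.65], [-2.57, 2.57]. Speed limits (rad/s): [2.79, 2.79, 3.14, 3.14, 3.14, 3.14].

### API

Orientations are given as [roll, pitch, yaw] about the fixed x, y, z axes, in that order (R = Rz(yaw) Ry(pitch) Rx(roll)).
In Python, from bench import robot, cams, spotter gives the robot as it stands.
- The arm moves only by the shell command python3 -m inch 'ROWS'. ROWS is JSON, a list of rows, each an object of numbers: "grip": the opening, from 0 (shut) to 1 (fully open); "dx", "dy", "dz": the shift along the tool's x, y, z in units of 25 mm (1.0 is 25 mm); "rx", "ry", "rz": the turn, a rotation vector about the tool's x, y, z in units of 5 degrees (1.0 is 5 degrees). A call has 1 to 12 rows; each row shifts and turns the pose as measured when the row begins, along the tool's axes as they then stand; what a row does not reach is not made up. A row lasts 1/8 s, in which the tool goes at most 62.5 mm and 10.7 degrees, less where a joint would pass 70% of its speed; a pose out of reach is approached as far as the arm can. A call is refused whole if a number of a shift passes 1 or a number of a turn 1, either way. A call with a gripper value outside its range is refused whole. The fingers move at their own pace and stop on an object; the grip force is fixed at half the most. Time passes only in rows, so rows that do not move let the fingers close. It gives the time, the measured TCP pose, the force and the opening at its end, in the units of the state.
- robot.get_obs(): the state, without advancing time (a new reading comes with each control period).
- cams.snapshot(name): name is "scene" or "top" or "wrist"; returns a dict with "frame" (400x640x3 uint8, red, green, blue), "intrinsics" (3x3 intrinsics, pixels), "eye" and "orientation" of the camera in the world. Camera axes: x right, y up, looking along -z (the intrinsics and any distortion apply to the point x, -y, -z); pixel columns grow to the right and rows downward; lengths in m; the calibration is good to about 2 mm. The wrist camera is an equidistant fisheye: a pixel r from the principal point sees the ray r / f radians off the axis. A picture is of the moment at which its call begins. There is no depth.
- robot.close_job(): hands the job in, once; it reports no verdict.
Trained networks look in a picture, given as the dict that the camera call returned (one of the last four; its "shot" number tells which), for a name from the list of things; names that differ only in an ending like _2 or _b are one class to them, and where a whole thing is asked for, a point or a joint stands for the part that bears it (a point fixed in the world has none). Each returns a list of dicts, best first, with "score" (0 to 1); they miss things now and then, are a little off and sometimes report something else, mostly with a low value. They report only what shows in the picture. A call takes as long as a camera call. They do not tell look-alikes from the thing itself.
- spotter.regions_of(picture, query): "pixels" (400x640 bool, what is visible of it) and "extent" ([left, top, right, bottom] in pixels, round what is visible of it).
- spotter.place_of(picture, query): "pixel" ([column, row] in pixels: a listed point, or the origin of a listed thing).
The state is a dict: "time": time; "joint_positions": joint angles; "qvel": joint speeds; "joint_torque": joint torques, N m; "tool_pos": TCP position; "ee_rot": TCP orientation; "wrist_force": force on the tool from outside, world axes, zero at the start; "wrist_torque": the same for the moment, N m; "width": finger opening in m.
Only numpy, scipy, OpenCV 4.12 (cv2) and the standard library are available. Lean on these libraries where they do the work, as an engineer would, in place of code of your own. Each camera call takes 0.05 s, during which the arm holds its last target.

## Working session

There is one attempt and no reset: what is moved stays moved. The work goes in short steps, Python scripts to look and compute and a shell command to move; the robot and the scene stay as the last step left them, time stands still between calls to the robot, and variables do not carry over. Pictures are saved under pics/ and viewed, and the job is handed in when it is done.

```bash
ls; mkdir -p pics; python3 - <<'E'
from bench import robot,cams,spotter
import cv2
o=robot.get_obs();print(o)
for n in ["scene","top","wrist"]:
    p=cams.snapshot(n);cv2.imwrite(f"pics/{n}0.png",p["frame"][:,:,::-1]);print(n,p["intrinsics"],p["eye"],p["orientation"],[k for k in p])
E
```

```text
pics
{'time': 0.0, 'joint_positions': array([-1.37113622e+00,  8.79576061e-02,  1.37225601e+00, -3.50001910e-05,
        1.68359518e+00, -1.03103027e-01]), 'qvel': array([-0.00079011, -0.00105559, -0.00065003,  0.00045825, -0.00055124,
        0.00059107]), 'joint_torque': array([ 8.87428541e-04, -3.40182424e+01, -3.02423930e+01,  7.19009293e-02,
        3.32284695e-02, -1.74598454e-04]), 'tool_pos': array([ 0.163866  , -0.52447486,  0.21830184]), 'ee_rot': array([-3.13938470e+00, -1.93484844e-04,  3.02759024e-01]), 'wrist_force': array([-0.59304196,  0.11846569, -0.14058218]), 'wrist_torque': array([ 0.04457802, -0.00398648,  0.02986381]), 'width': 0.09387681681526443}
scene [[512.15373795   0.         309.6522182 ]
 [  0.         512.15373795 198.19656682]
 [  0.           0.           1.        ]] [-0.30367319  0.53032308  0.90685909] [ 0.83529399 -0.01745843 -2.12568481] ['frame', 'intrinsics', 'eye', 'orientation', 'shot']
top [[400.45098148   0.         325.886705  ]
 [  0.         400.45098148 201.04780753]
 [  0.           0.           1.        ]] [3.92479960e-01 1.96731260e-04 9.59209427e-01] [ 0.16371606 -0.01521911 -1.58879309] ['frame', 'intrinsics', 'eye', 'orientation', 'shot']
wrist [[309.70691629   0.         320.03829778]
 [  0.         309.70691629 200.64740551]
 [  0.           0.           1.        ]] [ 0.24288036 -0.49959554  0.38405658] [-0.28333542  0.00229272 -1.26891383] ['frame', 'intrinsics', 'eye', 'orientation', 'shot']
```

View pics/top0.png

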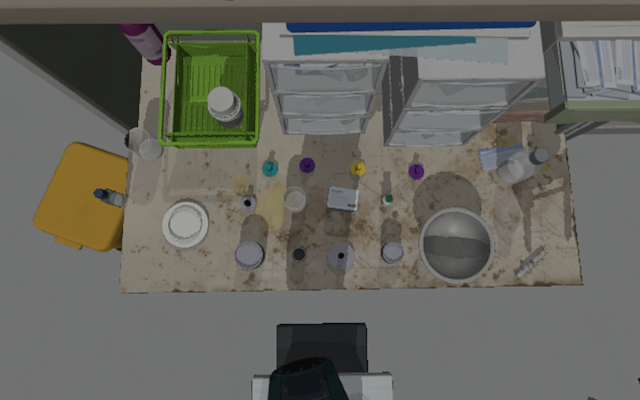

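View pics/scene0.png

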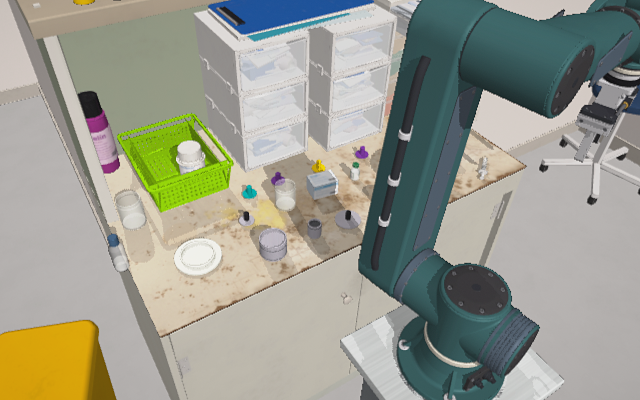

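View pics/wrist0.png

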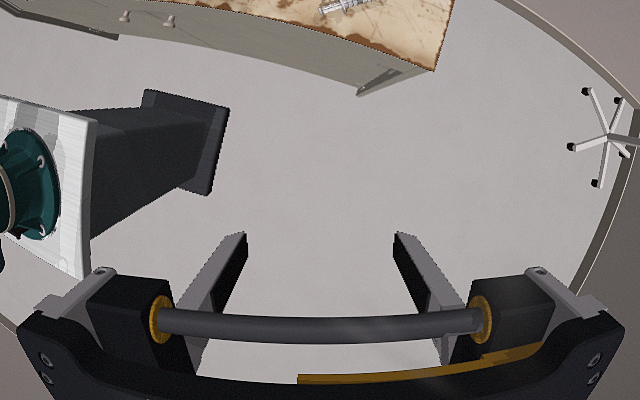

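```bash
cat > h.py <<'E'
import numpy as np, cv2
from scipy.spatial.transform import Rotation as Ro
def cam(p):
    return np.array(p["intrinsics"]),np.array(p["eye"]),Ro.from_euler("xyz",p["orientation"]).as_matrix()
def ray(p,uv,fish=False):
    K,e,R=cam(p); a=np.array([(uv[0]-K[0,2])/K[0,0],(uv[1]-K[1,2])/K[1,1]])
    if fish:
        r=np.hypot(*a); d=np.array([a[0]/r*np.sin(r),a[1]/r*np.sin(r),np.cos(r)]) if r>1e-9 else np.array([0,0,1.])
    else: d=np.array([a[0],a[1],1.])
    return e,R@(d*[1,-1,-1])
def onz(p,uv,z,fish=False):
    e,d=ray(p,uv,fish); return e+d*(z-e[2])/d[2]
def proj(p,P,fish=False):
    K,e,R=cam(p); c=(np.atleast_2d(P)-e)@R*[1,-1,-1]
    if fish:
        s=np.hypot(c[:,0],c[:,1]); t=np.arctan2(s,c[:,2]); q=c[:,:2]/np.maximum(s,1e-12)[:,None]*t[:,None]
    else: q=c[:,:2]/c[:,2:]
    return q*[K[0,0],K[1,1]]+K[:2,2]
def circ(x,y,z,r,n=60):
    t=np.linspace(0,2*np.pi,n); return np.c_[x+r*np.cos(t),y+r*np.sin(t),0*t+z]
E
python3 - <<'E'
from bench import robot,cams,spotter
from h import *
for n in ["top","scene"]:
    p=cams.snapshot(n)
    for q in "stand drum_large drum_medium cup_small lid_small lid_large steel_bowl".split():
        for d in spotter.place_of(p,q)[:6]: print(n,q,round(d["score"],2),np.round(d["pixel"],1),np.round(onz(p,d["pixel"],0),4)[:2])
    if n=="top":
        f=p["frame"][140:290,120:520,::-1]
        cv2.imwrite("pics/topz.png",cv2.resize(f,(800,300),interpolation=cv2.INTER_CUBIC))
E
```

```text
top stand 0.95 [184.8 226.7] [0.4938 0.321 ]
top drum_large 0.73 [254.7 258.8] [0.4148 0.1536]
top drum_medium 0.72 [387.3 256. ] [ 0.4159 -0.161 ]
top cup_small 0.66 [295.6 251.9] [0.4294 0.0569]
top lid_small 0.73 [353.1 169.5] [ 0.6284 -0.0857]
top lid_small 0.6 [248.3 204.4] [0.5454 0.1705]
top lid_small 0.6 [411.9 171.3] [ 0.6217 -0.2307]
top lid_small 0.56 [304.7 166.7] [0.6371 0.0333]
top lid_small 0.54 [265.5 168.3] [0.6345 0.1296]
top lid_large 0.92 [339.3 251.8] [ 0.4278 -0.047 ]
top steel_bowl 0.72 [443.2 247.2] [ 0.4344 -0.296 ]
scene stand 0.58 [196.9 257.9] [0.4979 0.3235]
scene drum_large 0.73 [274.4 255.8] [0.4111 0.1659]
scene lid_small 0.58 [247.9 195.9] [0.631  0.1245]
scene lid_small 0.57 [361.  153.5] [ 0.629  -0.2434]
scene lid_small 0.51 [315.9 168.6] [ 0.6367 -0.0919]
scene lid_small 0.49 [278.1 180.6] [0.6451 0.0253]
scene lid_small 0.47 [248.8 224.5] [0.5343 0.1706]
scene lid_large 0.57 [347.1 220.3] [ 0.421  -0.0487]
```

View pics/topz.png

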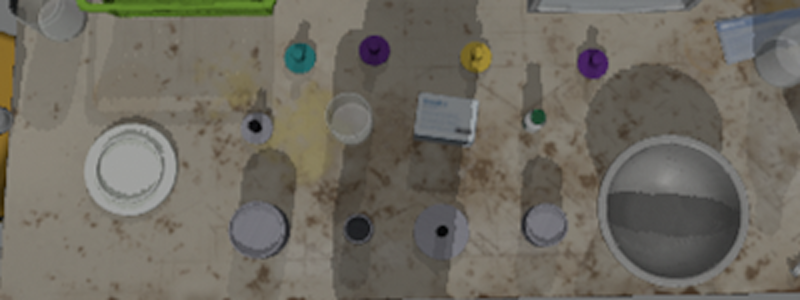

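```bash
cat > fit.py <<'E'
from h import *
from scipy.optimize import minimize
M={"stand":[(0,.055),(.008,.055)],"drum_large":[(0,.030),(.004,.032),(.05,.032)],"drum_medium":[(0,.0225),(.004,.0245),(.045,.0245)],
"cup_small":[(0,.017),(.04,.017)],"lid_small":[(.005,.0195),(.009,.0195),(.033,.007)],"lid_large":[(.005,.033),(.009,.033),(.033,.007)],"glass_jar":[(0,.027),(.07,.027)],"vial":[(0,.013),(.052,.013)],"steel_bowl":[(.075,.0845)]}
S=4
def render(p,q,x,y,shape,fish=False,z0=0):
    m=np.zeros((shape[0]*S,shape[1]*S),np.uint8)
    L=M[q]
    pairs=list(zip(L[:-1],L[1:])) or [(L[0],L[0])]
    if q.startswith("lid"): pairs=[(L[0],L[1]),((.009,.007),L[2])]
    for a,b in pairs:
        c=np.vstack([proj(p,circ(x,y,z0+a[0],a[1]),fish),proj(p,circ(x,y,z0+b[0],b[1]),fish)])
        hull=cv2.convexHull(((c+.5)*S*16).astype(np.int32))
        cv2.fillPoly(m,[hull],1,shift=4)
    return cv2.resize(m.astype(np.float32),(shape[1],shape[0]),interpolation=cv2.INTER_AREA)
def fit(p,q,mask,x0,fish=False,z0=0):
    mk=mask.astype(np.float32)
    def cost(v):
        r=render(p,q,v[0]/100,v[1]/100,mk.shape,fish,z0); return 1-np.minimum(r,mk).sum()/np.maximum(r,mk).sum()
    s=minimize(cost,np.array(x0)*100,method="Nelder-Mead",options=dict(initial_simplex=np.array(x0)*100+np.array([[0,0],[1.,0],[0,1.]]),xatol=.01,fatol=1e-4))
    return s.x/100,1-s.fun
E
python3 - <<'E'
from bench import robot,cams,spotter
from fit import *
X0=dict(stand=(.495,.322),drum_large=(.412,.163),drum_medium=(.416,-.161),cup_small=(.429,.057),lid_small=(.54,.17),lid_large=(.425,-.048),steel_bowl=(.43,-.3))
for n in ["top","scene"]:
    p=cams.snapshot(n)
    for q in X0:
        for d in spotter.regions_of(p,q):
            ex=d["extent"]; w=render(p,q,*X0[q],(400,640))
            if (d["pixels"]*w).sum()<.3*w.sum(): continue
            print(n,q,round(d["score"],2),ex,[np.round(a,4) for a in fit(p,q,d["pixels"],X0[q])])
E
```

```text
top stand 0.73 [161.8, 201.9, 209.3, 246.4] [array([0.4991, 0.3201]), np.float64(0.9453)]
top drum_large 0.79 [232.4, 241.7, 266.1, 270.4] [array([0.4231, 0.1619]), np.float64(0.9661)]
top drum_medium 0.79 [380.5, 241.1, 404.3, 265.1] [array([ 0.4227, -0.167 ]), np.float64(0.9312)]
top cup_small 0.69 [288.2, 246.8, 306.6, 264.1] [array([0.4234, 0.0484]), np.float64(0.8945)]
top lid_small 0.47 [242.2, 195.7, 254.0, 214.0] [array([0.5443, 0.171 ]), np.float64(0.9006)]
top lid_large 0.76 [327.8, 239.8, 354.6, 270.9] [array([ 0.4192, -0.0475]), np.float64(0.9479)]
top steel_bowl 0.91 [417.2, 209.3, 494.3, 285.8] [array([ 0.4366, -0.3017]), np.float64(0.976)]
scene stand 0.57 [175.2, 238.6, 223.1, 277.7] [array([0.4992, 0.3206]), np.float64(0.9687)]
scene drum_large 0.96 [259.7, 230.2, 287.7, 262.8] [array([0.4235, 0.163 ]), np.float64(0.9735)]
scene lid_small 0.74 [239.0, 212.2, 254.0, 224.8] [array([0.5468, 0.1717]), np.float64(0.9029)]
scene lid_large 0.87 [335.4, 208.4, 362.8, 229.3] [array([ 0.4192, -0.047 ]), np.float64(0.9376)]
```

```bash
python3 -m inch '[{"dx":1,"rz":-1,"grip":1},{"dx":1,"rz":-1},{"dx":1,"rz":-1},{"dx":1,"rz":-1},{"dx":1,"rz":-1},{"dx":1,"rz":-1},{"dx":1,"rz":-1},{"dx":1,"rz":-1},{"dx":1,"rz":-1},{"dx":1,"rz":-1},{"dx":1,"rz":-1},{"dx":1,"rz":-1}]'
```

```text
invalid input at $[0]: expected keys grip, dx, dy, dz, rx, ry, rz
```

```bash
python3 -m inch '[{"grip":1,"dx":1,"dy":0,"dz":0,"rx":0,"ry":0,"rz":-1},{"grip":1,"dx":1,"dy":0,"dz":0,"rx":0,"ry":0,"rz":-1},{"grip":1,"dx":1,"dy":0,"dz":0,"rx":0,"ry":0,"rz":-1},{"grip":1,"dx":1,"dy":0,"dz":0,"rx":0,"ry":0,"rz":-1},{"grip":1,"dx":1,"dy":0,"dz":0,"rx":0,"ry":0,"rz":-1},{"grip":1,"dx":1,"dy":0,"dz":0,"rx":0,"ry":0,"rz":-1},{"grip":1,"dx":1,"dy":0,"dz":0,"rx":0,"ry":0,"rz":-1},{"grip":1,"dx":1,"dy":0,"dz":0,"rx":0,"ry":0,"rz":-1}]'
```

```text
time: 2.75
tool_pos: [0.3274, -0.4098, 0.219]
ee_rot: [3.142, 0.0, 1.02]
wrist_force: [-0.3, 0.7, -0.4]
width: 0.094
```

```bash
cat > d.py <<'E'
import sys
from h import *
from bench import robot
o=robot.get_obs(); T=np.array([float(a) for a in sys.argv[1:4]]); yaw=float(sys.argv[4]) if len(sys.argv)>4 else np.pi/2
R=Ro.from_euler("xyz",o["ee_rot"]).as_matrix(); Rt=Ro.from_euler("xyz",[np.pi,0,yaw]).as_matrix()
print("t",round(o["time"],2),"pos",np.round(o["tool_pos"],4),"F",np.round(o["wrist_force"],1),"w",round(o["width"],4))
print("shift units",np.round(R.T@(T-o["tool_pos"])/.025,2),"turn units",np.round(np.degrees(Ro.from_matrix(R.T@Rt).as_rotvec())/5,2))
E
python3 -m inch '[{"grip":1,"dx":1,"dy":-0.2,"dz":0,"rx":0,"ry":0,"rz":-1},{"grip":1,"dx":1,"dy":-0.2,"dz":0,"rx":0,"ry":0,"rz":-1},{"grip":1,"dx":1,"dy":0,"dz":0,"rx":0,"ry":0,"rz":-1},{"grip":1,"dx":1,"dy":0,"dz":0,"rx":0,"ry":0,"rz":-1},{"grip":1,"dx":1,"dy":0,"dz":0,"rx":0,"ry":0,"rz":-1},{"grip":1,"dx":1,"dy":0,"dz":0,"rx":0,"ry":0,"rz":-1},{"grip":1,"dx":1,"dy":0,"dz":0,"rx":0,"ry":0,"rz":-0.3},{"grip":1,"dx":1,"dy":0,"dz":0,"rx":0,"ry":0,"rz":0}]'; python3 d.py .4233 .1625 .12
```

```text
time: 3.75
tool_pos: [0.3677, -0.208, 0.2193]
ee_rot: [3.14, 0.001, 1.59]
wrist_force: [0.3, -0.2, 0.1]
width: 0.0941
t 3.75 pos [ 0.3677 -0.208   0.2193] F [ 0.3 -0.2  0.1] w 0.0941
shift units [14.78  2.5   3.96] turn units [0.02 0.01 0.22]
```

```bash
python3 -m inch '[{"grip":1,"dx":1,"dy":0.2,"dz":0,"rx":0,"ry":0,"rz":0.2},{"grip":1,"dx":1,"dy":0.2,"dz":0,"rx":0,"ry":0,"rz":0},{"grip":1,"dx":1,"dy":0.2,"dz":0,"rx":0,"ry":0,"rz":0},{"grip":1,"dx":1,"dy":0.2,"dz":0,"rx":0,"ry":0,"rz":0},{"grip":1,"dx":1,"dy":0.2,"dz":0,"rx":0,"ry":0,"rz":0},{"grip":1,"dx":1,"dy":0.2,"dz":0,"rx":0,"ry":0,"rz":0},{"grip":1,"dx":1,"dy":0.2,"dz":0,"rx":0,"ry":0,"rz":0},{"grip":1,"dx":1,"dy":0.2,"dz":0.3,"rx":0,"ry":0,"rz":0},{"grip":1,"dx":1,"dy":0.2,"dz":0.6,"rx":0,"ry":0,"rz":0},{"grip":1,"dx":1,"dy":0.2,"dz":0.6,"rx":0,"ry":0,"rz":0},{"grip":1,"dx":1,"dy":0.2,"dz":0.6,"rx":0,"ry":0,"rz":0},{"grip":1,"dx":1,"dy":0.2,"dz":0.6,"rx":0,"ry":0,"rz":0}]'; python3 d.py .4233 .1625 .1
```

```text
time: 5.25
tool_pos: [0.4297, 0.1021, 0.1536]
ee_rot: [3.129, 0.003, 1.571]
wrist_force: [0.5, 0.2, -0.1]
width: 0.094
t 5.25 pos [0.4297 0.1021 0.1536] F [ 0.5  0.2 -0.1] w 0.094
shift units [ 2.42 -0.28  2.13] turn units [0.14 0.03 0.  ]
```

```bash
python3 -m inch '[{"grip":1,"dx":0.8,"dy":-0.1,"dz":0.5,"rx":0.1,"ry":0,"rz":0},{"grip":1,"dx":0.8,"dy":-0.1,"dz":0.5,"rx":0,"ry":0,"rz":0},{"grip":1,"dx":0.8,"dy":-0.08,"dz":0.5,"rx":0,"ry":0,"rz":0},{"grip":1,"dx":0,"dy":0,"dz":0.5,"rx":0,"ry":0,"rz":0},{"grip":1,"dx":0,"dy":0,"dz":0,"rx":0,"ry":0,"rz":0}]'; python3 d.py .4233 .1625 .030; python3 - <<'E'
from bench import robot,cams,spotter
from fit import *
p=cams.snapshot("wrist")
f=p["frame"][:,:,::-1].copy()
cv2.imwrite("pics/w1.png",f)
for q,x0 in [("drum_large",(.423,.162)),("stand",(.499,.32)),("lid_small",(.545,.171))]:
    for d in spotter.regions_of(p,q)[:3]:
        print(q,d["score"],d["extent"],*fit(p,q,d["pixels"],x0,True))
E
```

```text
time: 5.88
tool_pos: [0.422, 0.1646, 0.1005]
ee_rot: [3.14, 0.004, 1.574]
wrist_force: [-0.3, 0.3, 1.0]
width: 0.0941
t 5.88 pos [0.422  0.1646 0.1005] F [-0.3  0.3  1. ] w 0.0941
shift units [-0.07  0.05  2.82] turn units [0.02 0.04 0.04]
drum_large 0.87 [282.6, 171.8, 364.8, 264.6] [0.42478546 0.16408759] 0.9753555059432983
stand 0.75 [345.2, 0.0, 468.3, 93.6] [0.50026861 0.32212607] 0.9827964901924133
lid_small 0.91 [435.0, 178.9, 468.7, 221.1] [0.54670975 0.17230786] 0.9332593083381653
lid_small 0.6 [504.2, 229.9, 534.5, 263.4] [0.545 0.171] 0.0
```

View pics/w1.png

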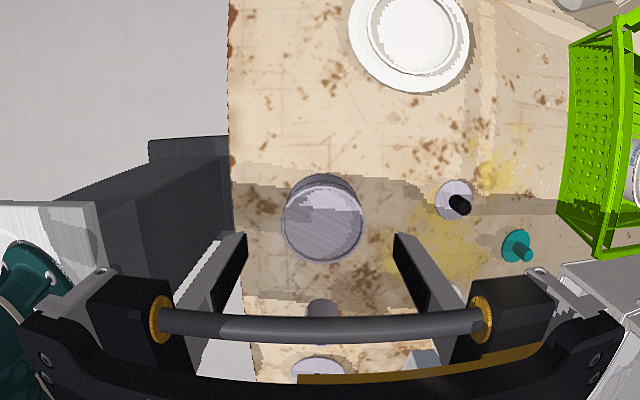

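```bash
python3 -m inch '[{"grip":1,"dx":0,"dy":0.1,"dz":0.7,"rx":0,"ry":0.03,"rz":0.03},{"grip":1,"dx":0,"dy":0,"dz":0.7,"rx":0,"ry":0,"rz":0},{"grip":1,"dx":0,"dy":0,"dz":0.7,"rx":0,"ry":0,"rz":0},{"grip":1,"dx":0,"dy":0,"dz":0.5,"rx":0,"ry":0,"rz":0},{"grip":1,"dx":0,"dy":0,"dz":0.2,"rx":0,"ry":0,"rz":0},{"grip":1,"dx":0,"dy":0,"dz":0,"rx":0,"ry":0,"rz":0}]'; python3 d.py .4245 .164 .030
```

```text
time: 6.82
tool_pos: [0.4308, 0.1632, 0.0351]
ee_rot: [3.127, -0.002, 1.566]
wrist_force: [-0.2, 1.2, 0.2]
width: 0.0939
t 6.83 pos [0.4308 0.1632 0.0351] F [-0.2  1.2  0.2] w 0.0939
shift units [ 0.03 -0.25  0.2 ] turn units [ 0.17 -0.02 -0.05]
```

```bash
python3 -m inch '[{"grip":1,"dx":0,"dy":-0.25,"dz":0.2,"rx":0.17,"ry":0,"rz":-0.05},{"grip":1,"dx":0,"dy":0,"dz":0,"rx":0,"ry":0,"rz":0}]'; python3 d.py .4245 .164 .030;  python3 -m inch '[{"grip":0,"dx":0,"dy":0,"dz":0,"rx":0,"ry":0,"rz":0},{"grip":0,"dx":0,"dy":0,"dz":0,"rx":0,"ry":0,"rz":0},{"grip":0,"dx":0,"dy":0,"dz":0,"rx":0,"ry":0,"rz":0},{"grip":0,"dx":0,"dy":0,"dz":0,"rx":0,"ry":0,"rz":0}]'; python3 d.py .4245 .164 .030
```

```text
time: 7.08
tool_pos: [0.4249, 0.1635, 0.0307]
ee_rot: [3.141, -0.003, 1.571]
wrist_force: [0.4, -0.5, 1.0]
width: 0.0937
t 7.08 pos [0.4249 0.1635 0.0307] F [ 0.4 -0.5  1. ] w 0.0937
shift units [ 0.02 -0.02  0.03] turn units [ 0.01 -0.03  0.  ]
time: 7.58
tool_pos: [0.4252, 0.1637, 0.0314]
ee_rot: [3.14, -0.003, 1.571]
wrist_force: [-0.5, -0.3, -1.1]
width: 0.0638
t 7.58 pos [0.4252 0.1637 0.0314] F [-0.5 -0.3 -1.1] w 0.0638
shift units [ 0.01 -0.03  0.06] turn units [ 0.02 -0.03  0.01]
```

```bash
python3 -m inch '[{"grip":0,"dx":0,"dy":0,"dz":-0.5,"rx":0,"ry":0,"rz":0},{"grip":0,"dx":0,"dy":0,"dz":-0.6,"rx":0,"ry":0,"rz":0},{"grip":0,"dx":0,"dy":0,"dz":-0.6,"rx":0,"ry":0,"rz":0},{"grip":0,"dx":0.6,"dy":0.3,"dz":0,"rx":0,"ry":0,"rz":0},{"grip":0,"dx":0.8,"dy":0.4,"dz":0,"rx":0,"ry":0,"rz":0},{"grip":0,"dx":0.8,"dy":0.4,"dz":0,"rx":0,"ry":0,"rz":0},{"grip":0,"dx":0.8,"dy":0.4,"dz":0,"rx":0,"ry":0,"rz":0},{"grip":0,"dx":0.8,"dy":0.4,"dz":0,"rx":0,"ry":0,"rz":0},{"grip":0,"dx":0.8,"dy":0.4,"dz":0,"rx":0,"ry":0,"rz":0},{"grip":0,"dx":0.8,"dy":0.4,"dz":0,"rx":0,"ry":0,"rz":0},{"grip":0,"dx":0.5,"dy":0.2,"dz":0,"rx":0,"ry":0,"rz":0},{"grip":0,"dx":0,"dy":0,"dz":0,"rx":0,"ry":0,"rz":0}]'; python3 d.py .5005 .322 .060
```

```text
time: 9.07
tool_pos: [0.5014, 0.3229, 0.0767]
ee_rot: [3.139, -0.005, 1.573]
wrist_force: [-0.2, 0.2, -2.0]
width: 0.0633
t 9.07 pos [0.5014 0.3229 0.0767] F [-0.2  0.2 -2. ] w 0.0633
shift units [-0.04 -0.04  0.67] turn units [ 0.03 -0.06  0.02]
```

```bash
python3 - <<'E'
from bench import robot,cams,spotter
from fit import *
p=cams.snapshot("wrist")
f=p["frame"][:,:,::-1].copy()
for (x,y,z,r),c in [((.5003,.3221,.014,.040),(0,0,255)),((.5003,.3221,0.008,.055),(0,0,255)),((.5014,.3229,.0953,.032),(0,255,0))]:
    cv2.polylines(f,[proj(p,circ(x,y,z,r),True).round().astype(int)],True,c,1)
cv2.imwrite("pics/w2.png",f)
E
```

```text
(no output)
```

View pics/w2.png

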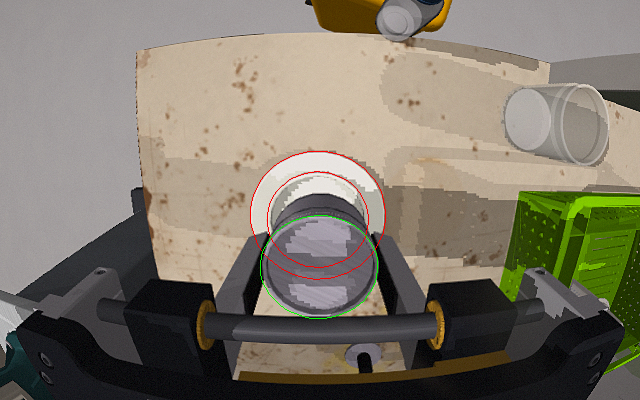

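```bash
python3 -m inch '[{"grip":0,"dx":-0.04,"dy":-0.04,"dz":0.4,"rx":0,"ry":-0.06,"rz":0},{"grip":0,"dx":0,"dy":0,"dz":0.4,"rx":0,"ry":0,"rz":0},{"grip":0,"dx":0,"dy":0,"dz":0.3,"rx":0,"ry":0,"rz":0},{"grip":0,"dx":0,"dy":0,"dz":0.1,"rx":0,"ry":0,"rz":0},{"grip":0,"dx":0,"dy":0,"dz":0,"rx":0,"ry":0,"rz":0}]'; python3 d.py .5005 .322 .0395
```

```text
time: 9.75
tool_pos: [0.4988, 0.3188, 0.0435]
ee_rot: [-3.141, 0.002, 1.57]
wrist_force: [0.5, 0.7, -1.6]
width: 0.0636
t 9.75 pos [0.4988 0.3188 0.0435] F [ 0.5  0.7 -1.6] w 0.0636
shift units [0.13 0.07 0.16] turn units [-0.    0.03 -0.01]
```

```bash
python3 -m inch '[{"grip":0,"dx":0.13,"dy":0.07,"dz":0,"rx":0,"ry":0,"rz":0},{"grip":0,"dx":0,"dy":0,"dz":0.1,"rx":0,"ry":0,"rz":0},{"grip":0,"dx":0,"dy":0,"dz":0.06,"rx":0,"ry":0,"rz":0},{"grip":0,"dx":0,"dy":0,"dz":0.04,"rx":0,"ry":0,"rz":0}]'; python3 d.py .5005 .322 .0395
```

```text
time: 10.25
tool_pos: [0.5015, 0.3227, 0.0395]
ee_rot: [3.14, 0.001, 1.57]
wrist_force: [-1.2, -1.2, 2.5]
width: 0.0634
t 10.25 pos [0.5015 0.3227 0.0395] F [-1.2 -1.2  2.5] w 0.0634
shift units [-0.03 -0.04 -0.  ] turn units [ 0.02  0.02 -0.01]
```

Contact shows (Fz rising from −1.6 to +2.5). Release and lift.

```bash
python3 -m inch '[{"grip":0.9,"dx":0,"dy":0,"dz":0,"rx":0,"ry":0,"rz":0},{"grip":0.9,"dx":0,"dy":0,"dz":0,"rx":0,"ry":0,"rz":0},{"grip":0.9,"dx":0,"dy":0,"dz":0,"rx":0,"ry":0,"rz":0},{"grip":0.9,"dx":0,"dy":0,"dz":-0.4,"rx":0,"ry":0,"rz":0},{"grip":0.9,"dx":0,"dy":0,"dz":-0.8,"rx":0,"ry":0,"rz":0},{"grip":0.9,"dx":0,"dy":0,"dz":-1,"rx":0,"ry":0,"rz":0},{"grip":0.9,"dx":0,"dy":0,"dz":-1,"rx":0,"ry":0,"rz":0},{"grip":0.9,"dx":-0.3,"dy":0,"dz":-1,"rx":0,"ry":0,"rz":0},{"grip":0.9,"dx":-0.3,"dy":0,"dz":0,"rx":0,"ry":0,"rz":0}]'; python3 - <<'E'
from bench import robot,cams,spotter
from fit import *
p=cams.snapshot("wrist")
f=p["frame"][:,:,::-1].copy()
for d in spotter.regions_of(p,"drum_large")[:2]:
    print(d["score"],d["extent"],*fit(p,"drum_large",d["pixels"],(.5,.322),True,.008))
for d in spotter.regions_of(p,"stand")[:2]:
    print(d["score"],d["extent"],*fit(p,"stand",d["pixels"],(.5,.322),True))
for (x,y,z,r),c in [((.5003,.3221,.014,.040),(0,0,255)),((.5003,.3221,0.008,.055),(0,0,255)),((.501,.3223,.058,.032),(0,255,0))]:
    cv2.polylines(f,[proj(p,circ(x,y,z,r),True).round().astype(int)],True,c,1)
cv2.imwrite("pics/w3.png",f)
E
python3 d.py .4242 -.1655 .15
```

```text
time: 11.38
tool_pos: [0.5027, 0.3086, 0.1532]
ee_rot: [3.133, -0.002, 1.571]
wrist_force: [0.5, -0.1, 0.5]
width: 0.0846
0.83 [285.3, 149.4, 354.6, 227.3] [0.50199017 0.32344091] 0.9734306335449219
0.63 [261.2, 127.2, 367.5, 232.2] [0.49996169 0.32236348] 0.47617506980895996
0.3 [284.8, 149.4, 354.5, 230.0] [0.50496543 0.29876358] 0.5283576846122742
t 11.53 pos [0.5008 0.3075 0.1488] F [ 0.  -0.4  0.3] w 0.0846
shift units [-18.92  -3.05  -0.03] turn units [ 0.01  0.02 -0.01]
```

View pics/w3.png

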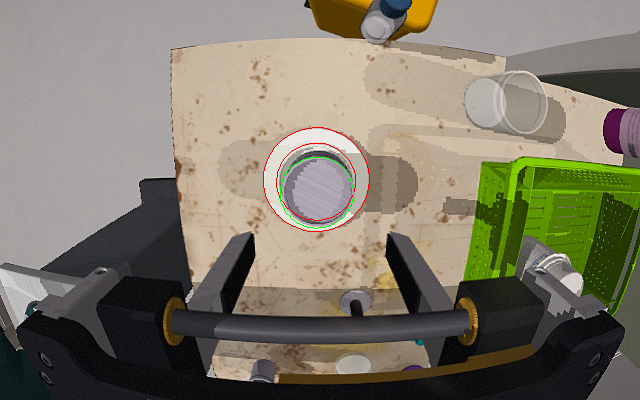

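```bash
python3 -m inch '[{"grip":0.9,"dx":-0.6,"dy":-0.15,"dz":0,"rx":0,"ry":0,"rz":0},{"grip":0.9,"dx":-1,"dy":-0.16,"dz":0,"rx":0,"ry":0,"rz":0},{"grip":0.9,"dx":-1,"dy":-0.16,"dz":0,"rx":0,"ry":0,"rz":0},{"grip":0.9,"dx":-1,"dy":-0.16,"dz":0,"rx":0,"ry":0,"rz":0},{"grip":0.9,"dx":-1,"dy":-0.16,"dz":0,"rx":0,"ry":0,"rz":0},{"grip":0.9,"dx":-1,"dy":-0.16,"dz":0,"rx":0,"ry":0,"rz":0},{"grip":0.9,"dx":-1,"dy":-0.16,"dz":0,"rx":0,"ry":0,"rz":0},{"grip":0.9,"dx":-1,"dy":-0.16,"dz":0,"rx":0,"ry":0,"rz":0},{"grip":0.9,"dx":-1,"dy":-0.16,"dz":0,"rx":0,"ry":0,"rz":0},{"grip":0.9,"dx":-1,"dy":-0.16,"dz":0,"rx":0,"ry":0,"rz":0},{"grip":0.9,"dx":-1,"dy":-0.16,"dz":0,"rx":0,"ry":0,"rz":0},{"grip":0.9,"dx":-1,"dy":-0.16,"dz":0,"rx":0,"ry":0,"rz":0}]'; python3 d.py .4242 -.1655 .10
```

```text
time: 13.02
tool_pos: [0.4381, 0.0016, 0.1345]
ee_rot: [-3.113, 0.01, 1.572]
wrist_force: [0.8, -0.3, -0.2]
width: 0.0845
t 13.03 pos [0.4381 0.0016 0.1345] F [ 0.8 -0.3 -0.2] w 0.0845
shift units [-6.67 -0.52  1.47] turn units [-0.33  0.12  0.01]
```

```bash
python3 -m inch '[{"grip":0.9,"dx":-1,"dy":-0.1,"dz":0,"rx":-0.2,"ry":0.1,"rz":0},{"grip":0.9,"dx":-1,"dy":-0.1,"dz":0,"rx":0,"ry":0,"rz":0},{"grip":0.9,"dx":-1,"dy":-0.1,"dz":0,"rx":0,"ry":0,"rz":0},{"grip":0.9,"dx":-1,"dy":-0.1,"dz":0.1,"rx":0,"ry":0,"rz":0},{"grip":0.9,"dx":-1,"dy":0,"dz":0.2,"rx":0,"ry":0,"rz":0},{"grip":0.9,"dx":-0.8,"dy":0,"dz":0.3,"rx":0,"ry":0,"rz":0},{"grip":0.9,"dx":-0.4,"dy":0,"dz":0.3,"rx":0,"ry":0,"rz":0},{"grip":0.9,"dx":0,"dy":0,"dz":0,"rx":0,"ry":0,"rz":0}]'; python3 d.py .4242 -.1655 .10;python3 - <<'E'
from bench import robot,cams,spotter
from fit import *
p=cams.snapshot("wrist")
f=p["frame"][:,:,::-1].copy()
for d in spotter.regions_of(p,"drum_medium")[:2]:
    print(d["score"],d["extent"],*fit(p,"drum_medium",d["pixels"],(.424,-.165),True))
cv2.imwrite("pics/w4.png",f)
E
python3 d.py .4242 -.1655 .03
```

```text
time: 14.02
tool_pos: [0.4167, -0.1598, 0.1027]
ee_rot: [-3.114, -0.003, 1.566]
wrist_force: [0.2, 0.4, 0.2]
width: 0.0845
t 14.03 pos [ 0.4167 -0.1598  0.1027] F [0.2 0.4 0.2] w 0.0845
shift units [-0.23  0.31  0.1 ] turn units [-0.31 -0.04 -0.05]
0.74 [299.3, 190.3, 362.7, 257.1] [ 0.42480533 -0.16401606] 0.9592589735984802
t 14.12 pos [ 0.4174 -0.1594  0.1037] F [ 0.4 -0.6  0.5] w 0.0845
shift units [-0.25  0.35  2.94] turn units [-0.29 -0.03 -0.04]
```

View pics/w4.png

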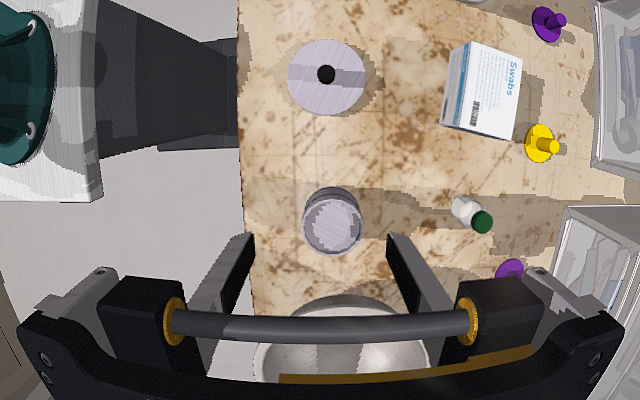

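```bash
python3 -m inch '[{"grip":0.9,"dx":-0.2,"dy":0.3,"dz":0,"rx":-0.3,"ry":0,"rz":0},{"grip":0.9,"dx":0,"dy":0,"dz":0.5,"rx":0,"ry":0,"rz":0},{"grip":0.9,"dx":0,"dy":0,"dz":0.6,"rx":0,"ry":0,"rz":0},{"grip":0.9,"dx":0,"dy":0,"dz":0.6,"rx":0,"ry":0,"rz":0},{"grip":0.9,"dx":0,"dy":0,"dz":0.5,"rx":0,"ry":0,"rz":0},{"grip":0.9,"dx":0,"dy":0,"dz":0.3,"rx":0,"ry":0,"rz":0},{"grip":0.9,"dx":0,"dy":0,"dz":0,"rx":0,"ry":0,"rz":0}]'; python3 d.py .4245 -.165 .028
```

```text
time: 15.0
tool_pos: [0.4252, -0.1625, 0.0359]
ee_rot: [3.14, -0.004, 1.571]
wrist_force: [-0.8, -0.7, 0.2]
width: 0.0847
t 15.0 pos [ 0.4252 -0.1625  0.0359] F [-0.8 -0.7  0.2] w 0.0847
shift units [-0.1  -0.03  0.32] turn units [ 0.01 -0.04 -0.  ]
```

```bash
python3 -m inch '[{"grip":0.9,"dx":-0.1,"dy":0,"dz":0.3,"rx":0,"ry":-0.04,"rz":0},{"grip":0.9,"dx":0,"dy":0,"dz":0,"rx":0,"ry":0,"rz":0},{"grip":0,"dx":0,"dy":0,"dz":0,"rx":0,"ry":0,"rz":0},{"grip":0,"dx":0,"dy":0,"dz":0,"rx":0,"ry":0,"rz":0},{"grip":0,"dx":0,"dy":0,"dz":0,"rx":0,"ry":0,"rz":0},{"grip":0,"dx":0,"dy":0,"dz":0,"rx":0,"ry":0,"rz":0}]'; python3 d.py .4245 -.165 .028
```

```text
time: 15.75
tool_pos: [0.4264, -0.166, 0.0296]
ee_rot: [3.138, 0.002, 1.571]
wrist_force: [-0.1, 0.4, -1.9]
width: 0.0483
t 15.75 pos [ 0.4264 -0.166   0.0296] F [-0.1  0.4 -1.9] w 0.0483
shift units [ 0.04 -0.08  0.06] turn units [ 0.05  0.02 -0.  ]
```

```bash
python3 -m inch '[{"grip":0,"dx":0,"dy":0,"dz":-0.5,"rx":0,"ry":0,"rz":0},{"grip":0,"dx":0,"dy":0,"dz":-0.8,"rx":0,"ry":0,"rz":0},{"grip":0,"dx":0,"dy":0,"dz":-1,"rx":0,"ry":0,"rz":0},{"grip":0,"dx":0,"dy":0,"dz":-1,"rx":0,"ry":0,"rz":0},{"grip":0,"dx":0.2,"dy":0,"dz":-0.9,"rx":0,"ry":0,"rz":0},{"grip":0,"dx":0.6,"dy":0.1,"dz":-0.2,"rx":0,"ry":0,"rz":0},{"grip":0,"dx":1,"dy":0.15,"dz":0,"rx":0,"ry":0,"rz":0},{"grip":0,"dx":1,"dy":0.15,"dz":0,"rx":0,"ry":0,"rz":0},{"grip":0,"dx":1,"dy":0.15,"dz":0,"rx":0,"ry":0,"rz":0},{"grip":0,"dx":1,"dy":0.15,"dz":0,"rx":0,"ry":0,"rz":0},{"grip":0,"dx":1,"dy":0.15,"dz":0,"rx":0,"ry":0,"rz":0},{"grip":0,"dx":1,"dy":0.15,"dz":0,"rx":0,"ry":0,"rz":0}]'; python3 d.py .5015 .322 .13
```

```text
time: 17.25
tool_pos: [0.4488, 0.0139, 0.1423]
ee_rot: [-3.141, -0.002, 1.569]
wrist_force: [0.2, 0.1, -0.9]
width: 0.0487
t 17.25 pos [0.4488 0.0139 0.1423] F [ 0.2  0.1 -0.9] w 0.0487
shift units [12.32  2.09  0.51] turn units [-0.01 -0.02 -0.02]
```

```bash
python3 -m inch '[{"grip":0,"dx":1,"dy":0.17,"dz":0,"rx":0,"ry":0,"rz":0},{"grip":0,"dx":1,"dy":0.17,"dz":0,"rx":0,"ry":0,"rz":0},{"grip":0,"dx":1,"dy":0.17,"dz":0,"rx":0,"ry":0,"rz":0},{"grip":0,"dx":1,"dy":0.17,"dz":0,"rx":0,"ry":0,"rz":0},{"grip":0,"dx":1,"dy":0.17,"dz":0,"rx":0,"ry":0,"rz":0},{"grip":0,"dx":1,"dy":0.17,"dz":0,"rx":0,"ry":0,"rz":0},{"grip":0,"dx":1,"dy":0.17,"dz":0,"rx":0,"ry":0,"rz":0},{"grip":0,"dx":1,"dy":0.17,"dz":0,"rx":0,"ry":0,"rz":0},{"grip":0,"dx":1,"dy":0.17,"dz":0,"rx":0,"ry":0,"rz":0},{"grip":0,"dx":1,"dy":0.17,"dz":0,"rx":0,"ry":0,"rz":0},{"grip":0,"dx":1,"dy":0.17,"dz":0,"rx":0,"ry":0,"rz":0},{"grip":0,"dx":0.5,"dy":0.1,"dz":0,"rx":0,"ry":0,"rz":0}]'; python3 -m inch '[{"grip":0,"dx":0.2,"dy":0,"dz":0,"rx":0,"ry":0,"rz":0},{"grip":0,"dx":0,"dy":0,"dz":0,"rx":0,"ry":0,"rz":0}]';python3 d.py .5015 .322 .13
```

```text
time: 18.75
tool_pos: [0.4863, 0.3205, 0.1319]
ee_rot: [-3.12, -0.0, 1.578]
wrist_force: [-0.4, -0.4, -1.9]
width: 0.0484
time: 19.0
tool_pos: [0.4852, 0.326, 0.1308]
ee_rot: [-3.118, 0.001, 1.58]
wrist_force: [-0.1, -0.5, -0.9]
width: 0.0485
t 19.0 pos [0.4852 0.326  0.1308] F [-0.1 -0.5 -0.9] w 0.0485
shift units [-0.17  0.65  0.02] turn units [-0.27  0.01  0.1 ]
```

```bash
python3 -m inch '[{"grip":0,"dx":-0.17,"dy":0.65,"dz":0,"rx":-0.27,"ry":0,"rz":0.1},{"grip":0,"dx":0,"dy":0,"dz":0,"rx":0,"ry":0,"rz":0}]';python3 d.py .5015 .322 .10
python3 - <<'E'
from bench import robot,cams,spotter
from fit import *
p=cams.snapshot("wrist")
t=robot.get_obs()["tool_pos"]
f=p["frame"][:,:,::-1].copy()
for d in spotter.regions_of(p,"stand")[:1]: print(d["score"],d["extent"])
for (x,y,z,r),c in [((.5003,.3221,0.008,.055),(0,0,255)),((.5003,.3221,0.0,.055),(0,0,255)),((.5015,.323,.058,.032),(0,255,255)),((t[0],t[1]+.0015,t[2]-.0296+.045,.0245),(0,255,0))]:
    cv2.polylines(f,[proj(p,circ(x,y,z,r),True).round().astype(int)],True,c,1)
f=cv2.resize(f[80:340,180:440],(780,780))[:600]
cv2.imwrite("pics/w5.png",f)
E
```

```text
time: 19.25
tool_pos: [0.5027, 0.3203, 0.1306]
ee_rot: [3.139, 0.002, 1.569]
wrist_force: [0.7, 0.2, -1.0]
width: 0.0485
t 19.25 pos [0.5027 0.3203 0.1306] F [ 0.7  0.2 -1. ] w 0.0485
shift units [ 0.07 -0.05  1.22] turn units [ 0.02  0.02 -0.02]
0.85 [256.8, 138.8, 372.5, 235.3]
```

View pics/w5.png

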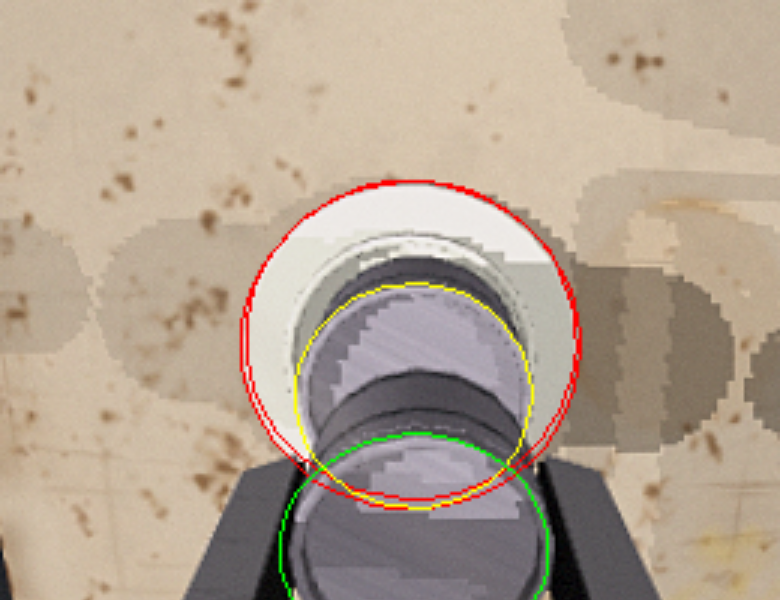

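```bash
python3 - <<'E'
from bench import robot,cams,spotter
from fit import *
p=cams.snapshot("wrist")
t=robot.get_obs()["tool_pos"]; print(t)
f=p["frame"][:,:,::-1].copy()
for d in spotter.regions_of(p,"drum_medium")[:2]:
    m=d["pixels"];print(d["score"],d["extent"],m.sum())
    for dz in (-.04,-.0296,-.02,-.05): print(dz,*fit(p,"drum_medium",m,t[:2],True,t[2]+dz))
    f[m]=f[m]//2+np.array([0,0,100],np.uint8)
f=cv2.resize(f[200:340,200:440],(800,467),interpolation=cv2.INTER_NEAREST)
cv2.imwrite("pics/w6.png",f)
E
```

```text
[0.50185813 0.32086972 0.13055913]
0.93 [274.2, 204.4, 364.1, 304.1] 6857
-0.04 [0.50240681 0.31838813] 0.9133204221725464
-0.0296 [0.5027121  0.32243071] 0.9724001288414001
-0.02 [0.50232062 0.32535367] 0.8721619844436646
-0.05 [0.50314944 0.31519206] 0.8225606679916382
```

View pics/w6.png

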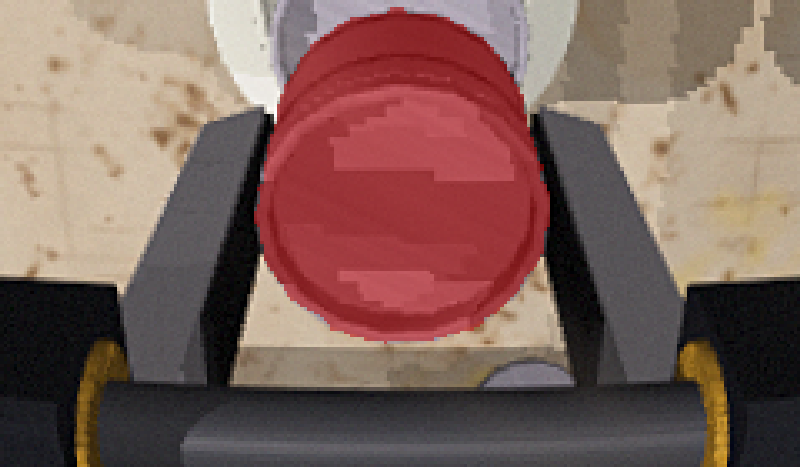

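```bash
python3 -m inch '[{"grip":0,"dx":0.04,"dy":0,"dz":0.3,"rx":0,"ry":0,"rz":0},{"grip":0,"dx":0,"dy":0,"dz":0.4,"rx":0,"ry":0,"rz":0},{"grip":0,"dx":0,"dy":0,"dz":0.4,"rx":0,"ry":0,"rz":0},{"grip":0,"dx":0,"dy":0,"dz":0.3,"rx":0,"ry":0,"rz":0},{"grip":0,"dx":0,"dy":0,"dz":0,"rx":0,"ry":0,"rz":0},{"grip":0,"dx":0,"dy":0,"dz":0,"rx":0,"ry":0,"rz":0}]';python3 d.py .5015 .322 .082
```

```text
time: 20.2
tool_pos: [0.5008, 0.3218, 0.0919]
ee_rot: [-3.14, 0.003, 1.57]
wrist_force: [-0.2, 0.3, -1.6]
width: 0.0486
t 20.2 pos [0.5008 0.3218 0.0919] F [-0.2  0.3 -1.6] w 0.0486
shift units [0.01 0.03 0.4 ] turn units [-0.01  0.03 -0.  ]
```

```bash
python3 -m inch '[{"grip":0,"dx":0,"dy":0.02,"dz":0.15,"rx":0,"ry":0,"rz":0},{"grip":0,"dx":0,"dy":0,"dz":0.1,"rx":0,"ry":0,"rz":0},{"grip":0,"dx":0,"dy":0,"dz":0.08,"rx":0,"ry":0,"rz":0},{"grip":0,"dx":0,"dy":0,"dz":0.05,"rx":0,"ry":0,"rz":0}]';python3 d.py .5015 .322 .082
```

```text
time: 20.7
tool_pos: [0.502, 0.3221, 0.0828]
ee_rot: [3.141, 0.002, 1.57]
wrist_force: [0.4, 0.4, -1.3]
width: 0.0482
t 20.7 pos [0.502  0.3221 0.0828] F [ 0.4  0.4 -1.3] w 0.0482
shift units [-0.   -0.02  0.03] turn units [ 0.01  0.02 -0.01]
```

```bash
python3 -m inch '[{"grip":0,"dx":0,"dy":0,"dz":0.05,"rx":0,"ry":0,"rz":0},{"grip":0,"dx":0,"dy":0,"dz":0.03,"rx":0,"ry":0,"rz":0}]';python3 d.py .5015 .322 .082
```

```text
time: 20.95
tool_pos: [0.5021, 0.3222, 0.0816]
ee_rot: [3.14, 0.001, 1.57]
wrist_force: [-1.2, -0.9, 3.9]
width: 0.0486
t 20.95 pos [0.5021 0.3222 0.0816] F [-1.2 -0.9  3.9] w 0.0486
shift units [-0.01 -0.03 -0.02] turn units [ 0.01  0.02 -0.01]
```

```bash
python3 -m inch '[{"grip":0.8,"dx":0,"dy":0,"dz":0,"rx":0,"ry":0,"rz":0},{"grip":0.8,"dx":0,"dy":0,"dz":0,"rx":0,"ry":0,"rz":0},{"grip":0.8,"dx":0,"dy":0,"dz":0,"rx":0,"ry":0,"rz":0},{"grip":0.8,"dx":0,"dy":0,"dz":-0.4,"rx":0,"ry":0,"rz":0},{"grip":0.8,"dx":0,"dy":0,"dz":-0.8,"rx":0,"ry":0,"rz":0},{"grip":0.8,"dx":0,"dy":0,"dz":-1,"rx":0,"ry":0,"rz":0},{"grip":0.8,"dx":0,"dy":0,"dz":-0.8,"rx":0,"ry":0,"rz":0},{"grip":0.8,"dx":0,"dy":0,"dz":-0.3,"rx":0,"ry":0,"rz":0},{"grip":0.8,"dx":0,"dy":0,"dz":0,"rx":0,"ry":0,"rz":0}]'; python3 - <<'E'
from bench import robot,cams,spotter
from fit import *
print(robot.get_obs()["tool_pos"])
p=cams.snapshot("wrist")
f=p["frame"][:,:,::-1].copy()
for q,z in [("drum_medium",.052),("drum_large",.008)]:
  for d in spotter.regions_of(p,q)[:2]:
    print(q,d["score"],d["extent"],*fit(p,q,d["pixels"],(.502,.322),True,z))
cv2.imwrite("pics/w7.png",f)
E
python3 d.py .4245 .05 .15
```

```text
time: 22.08
tool_pos: [0.5029, 0.3227, 0.1696]
ee_rot: [3.137, -0.0, 1.57]
wrist_force: [-0.7, -0.6, -0.1]
width: 0.075
[0.5028569  0.32270605 0.16956219]
drum_medium 0.68 [290.0, 177.8, 348.9, 243.6] [0.5025832  0.32419325] 0.9644442796707153
drum_large 0.76 [286.7, 160.1, 352.8, 215.7] [0.5024826  0.32505581] 0.3178951144218445
t 22.23 pos [0.5022 0.3223 0.1679] F [ 0.6 -0.6  0.4] w 0.0751
shift units [-10.89  -3.1    0.72] turn units [ 0.02  0.01 -0.01]
```

View pics/w7.png

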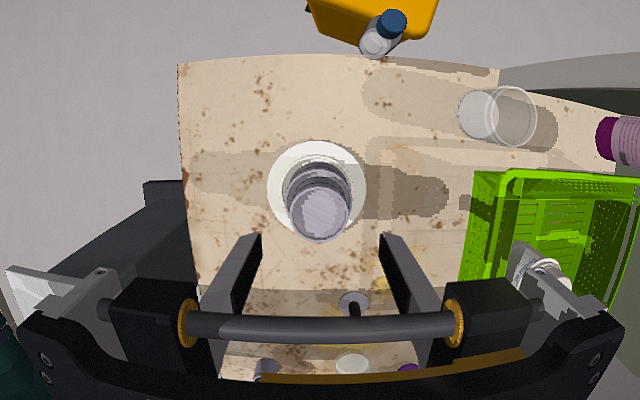

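Stacked concentric: the medium drum sits inside the large one's rim (pixel ~320,212). Now to the cup.

```bash
python3 -m inch '[{"grip":0.8,"dx":-0.6,"dy":-0.2,"dz":-0.1,"rx":0,"ry":0,"rz":0},{"grip":0.8,"dx":-1,"dy":-0.28,"dz":0,"rx":0,"ry":0,"rz":0},{"grip":0.8,"dx":-1,"dy":-0.28,"dz":0,"rx":0,"ry":0,"rz":0},{"grip":0.8,"dx":-1,"dy":-0.28,"dz":0,"rx":0,"ry":0,"rz":0},{"grip":0.8,"dx":-1,"dy":-0.28,"dz":0,"rx":0,"ry":0,"rz":0},{"grip":0.8,"dx":-1,"dy":-0.28,"dz":0,"rx":0,"ry":0,"rz":0},{"grip":0.8,"dx":-1,"dy":-0.28,"dz":0.3,"rx":0,"ry":0,"rz":0},{"grip":0.8,"dx":-1,"dy":-0.28,"dz":0.3,"rx":0,"ry":0,"rz":0},{"grip":0.8,"dx":-1,"dy":-0.28,"dz":0.3,"rx":0,"ry":0,"rz":0},{"grip":0.8,"dx":-1,"dy":-0.28,"dz":0.5,"rx":0,"ry":0,"rz":0},{"grip":0.8,"dx":-1,"dy":-0.2,"dz":0.5,"rx":0,"ry":0,"rz":0},{"grip":0.8,"dx":-0.3,"dy":0,"dz":0,"rx":0,"ry":0,"rz":0}]'; python3 d.py .4245 .05 .09
```

```text
time: 23.72
tool_pos: [0.4162, 0.0325, 0.1161]
ee_rot: [-3.13, 0.009, 1.567]
wrist_force: [-0.1, 0.5, -0.3]
width: 0.075
t 23.73 pos [0.4162 0.0325 0.1161] F [-0.1  0.5 -0.3] w 0.075
shift units [0.71 0.34 1.03] turn units [-0.13  0.1  -0.04]
```

```bash
python3 -m inch '[{"grip":0.8,"dx":0.71,"dy":0.34,"dz":0.4,"rx":-0.13,"ry":0.1,"rz":0},{"grip":0.8,"dx":0,"dy":0,"dz":0.5,"rx":0,"ry":0,"rz":0},{"grip":0.8,"dx":0,"dy":0,"dz":0,"rx":0,"ry":0,"rz":0}]'; python3 - <<'E'
from bench import robot,cams,spotter
from fit import *
p=cams.snapshot("wrist")
f=p["frame"][:,:,::-1].copy()
for q,z in [("cup_small",0)]:
  for d in spotter.regions_of(p,q)[:2]:
    print(q,d["score"],d["extent"],*fit(p,q,d["pixels"],(.4245,.05),True,z))
cv2.imwrite("pics/w8.png",f)
E
python3 d.py .4245 .05 .025
```

```text
time: 24.1
tool_pos: [0.4254, 0.0522, 0.0924]
ee_rot: [3.141, -0.001, 1.568]
wrist_force: [-0.2, 0.3, 0.2]
width: 0.0753
cup_small 0.8 [295.2, 192.0, 339.8, 247.6] [0.42406218 0.05046494] 0.9517829418182373
t 24.2 pos [0.4262 0.052  0.0936] F [0.2 0.2 0.1] w 0.0752
shift units [-0.08 -0.08  2.74] turn units [ 0.04 -0.02 -0.04]
```

View pics/w8.png

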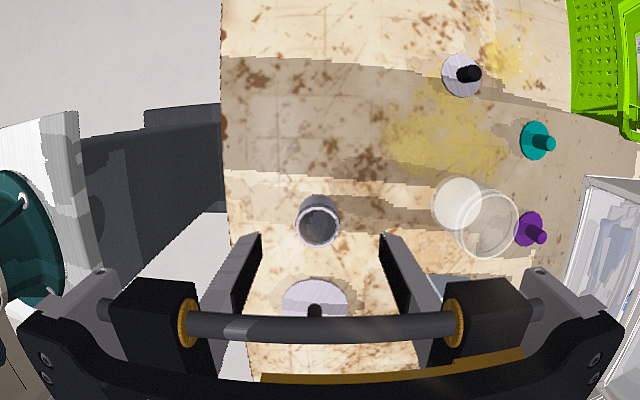

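```bash
python3 -m inch '[{"grip":0.8,"dx":-0.06,"dy":-0.08,"dz":0.5,"rx":0,"ry":0,"rz":0},{"grip":0.8,"dx":0,"dy":0,"dz":0.6,"rx":0,"ry":0,"rz":0},{"grip":0.8,"dx":0,"dy":0,"dz":0.6,"rx":0,"ry":0,"rz":0},{"grip":0.8,"dx":0,"dy":0,"dz":0.4,"rx":0,"ry":0,"rz":0},{"grip":0.8,"dx":0,"dy":0,"dz":0.2,"rx":0,"ry":0,"rz":0},{"grip":0.8,"dx":0,"dy":0,"dz":0,"rx":0,"ry":0,"rz":0}]'; python3 d.py .4242 .0505 .028
```

```text
time: 24.95
tool_pos: [0.4239, 0.0506, 0.0316]
ee_rot: [3.139, -0.001, 1.568]
wrist_force: [0.0, 0.0, -0.2]
width: 0.0753
t 24.95 pos [0.4239 0.0506 0.0316] F [ 0.   0.  -0.2] w 0.0753
shift units [-0.01  0.01  0.14] turn units [ 0.02 -0.01 -0.04]
```

```bash
python3 -m inch '[{"grip":0.8,"dx":0,"dy":0,"dz":0.14,"rx":0,"ry":0,"rz":-0.04},{"grip":0.8,"dx":0,"dy":0,"dz":0,"rx":0,"ry":0,"rz":0},{"grip":0,"dx":0,"dy":0,"dz":0,"rx":0,"ry":0,"rz":0},{"grip":0,"dx":0,"dy":0,"dz":0,"rx":0,"ry":0,"rz":0},{"grip":0,"dx":0,"dy":0,"dz":0,"rx":0,"ry":0,"rz":0},{"grip":0,"dx":0,"dy":0,"dz":0,"rx":0,"ry":0,"rz":0},{"grip":0,"dx":0,"dy":0,"dz":0,"rx":0,"ry":0,"rz":0}]'; python3 d.py .4245 .05 .028
```

```text
time: 25.82
tool_pos: [0.4253, 0.0506, 0.0295]
ee_rot: [3.136, -0.001, 1.571]
wrist_force: [0.5, -0.1, 0.1]
width: 0.0335
t 25.82 pos [0.4253 0.0506 0.0295] F [ 0.5 -0.1  0.1] w 0.0335
shift units [-0.03 -0.03  0.06] turn units [ 0.07 -0.01  0.01]
```

```bash
python3 -m inch '[{"grip":0,"dx":0,"dy":0,"dz":-0.5,"rx":0,"ry":0,"rz":0},{"grip":0,"dx":0,"dy":0,"dz":-1,"rx":0,"ry":0,"rz":0},{"grip":0,"dx":0,"dy":0,"dz":-1,"rx":0,"ry":0,"rz":0},{"grip":0,"dx":0,"dy":0,"dz":-1,"rx":0,"ry":0,"rz":0},{"grip":0,"dx":0,"dy":0,"dz":-1,"rx":0,"ry":0,"rz":0},{"grip":0,"dx":0.5,"dy":0.1,"dz":-1,"rx":0,"ry":0,"rz":0},{"grip":0,"dx":0.8,"dy":0.2,"dz":-0.2,"rx":0,"ry":0,"rz":0},{"grip":0,"dx":1,"dy":0.3,"dz":0,"rx":0,"ry":0,"rz":0},{"grip":0,"dx":1,"dy":0.3,"dz":0,"rx":0,"ry":0,"rz":0},{"grip":0,"dx":1,"dy":0.3,"dz":0,"rx":0,"ry":0,"rz":0},{"grip":0,"dx":1,"dy":0.3,"dz":0,"rx":0,"ry":0,"rz":0},{"grip":0,"dx":1,"dy":0.3,"dz":0,"rx":0,"ry":0,"rz":0}]'; python3 d.py .502 .3225 .16
```

```text
time: 27.32
tool_pos: [0.4719, 0.2114, 0.1885]
ee_rot: [3.124, -0.002, 1.567]
wrist_force: [-0.6, 0.1, 0.2]
width: 0.033
t 27.32 pos [0.4719 0.2114 0.1885] F [-0.6  0.1  0.2] w 0.033
shift units [4.45 1.17 1.17] turn units [ 0.2  -0.03 -0.04]
```

```bash
python3 -m inch '[{"grip":0,"dx":1,"dy":0.3,"dz":0.1,"rx":0.1,"ry":0,"rz":0},{"grip":0,"dx":1,"dy":0.3,"dz":0.1,"rx":0,"ry":0,"rz":0},{"grip":0,"dx":1,"dy":0.3,"dz":0.1,"rx":0,"ry":0,"rz":0},{"grip":0,"dx":0.7,"dy":0.2,"dz":0.1,"rx":0,"ry":0,"rz":0},{"grip":0,"dx":0.3,"dy":0.1,"dz":0,"rx":0,"ry":0,"rz":0},{"grip":0,"dx":0,"dy":0,"dz":0,"rx":0,"ry":0,"rz":0}]'; python3 d.py .502 .3225 .145
```

```text
time: 28.08
tool_pos: [0.5037, 0.3159, 0.1828]
ee_rot: [3.13, -0.003, 1.569]
wrist_force: [-0.1, -0.4, 0.3]
width: 0.0331
t 28.07 pos [0.5037 0.3159 0.1828] F [-0.1 -0.4  0.3] w 0.0331
shift units [ 0.26 -0.09  1.51] turn units [ 0.13 -0.03 -0.02]
```

```bash
python3 -m inch '[{"grip":0,"dx":0.26,"dy":-0.09,"dz":0.4,"rx":0.13,"ry":-0.03,"rz":0},{"grip":0,"dx":0,"dy":0,"dz":0.4,"rx":0,"ry":0,"rz":0},{"grip":0,"dx":0,"dy":0,"dz":0.2,"rx":0,"ry":0,"rz":0},{"grip":0,"dx":0,"dy":0,"dz":0,"rx":0,"ry":0,"rz":0}]'; python3 - <<'E'
from bench import robot,cams,spotter
from fit import *
p=cams.snapshot("wrist");t=robot.get_obs()["tool_pos"];print(t)
f=p["frame"][:,:,::-1].copy()
for q,z in [("cup_small",t[2]-.0295)]:
  for d in spotter.regions_of(p,q)[:2]:
    print(q,d["score"],d["extent"],*fit(p,q,d["pixels"],(.502,.3225),True,z))
for (x,y,z,r),c in [((.5023,.3237,.097,.0245),(0,255,255)),((t[0],t[1],t[2]-.0295,.017),(0,255,0))]:
    cv2.polylines(f,[proj(p,circ(x,y,z,r),True).round().astype(int)],True,c,1)
f=cv2.resize(f[120:340,180:460],(764,600))
cv2.imwrite("pics/w9.png",f)
E
python3 d.py .502 .3227 .123
```

```text
time: 28.58
tool_pos: [0.5009, 0.3209, 0.1556]
ee_rot: [-3.14, 0.001, 1.567]
wrist_force: [0.5, -0.2, -0.1]
width: 0.0333
[0.50101594 0.32091125 0.15595507]
cup_small 0.95 [292.5, 214.3, 349.8, 291.0] [0.50156273 0.32012763] 0.9404004812240601
t 28.68 pos [0.5012 0.3211 0.1564] F [ 0.2 -0.3 -1. ] w 0.0333
shift units [0.06 0.03 1.34] turn units [-0.01  0.01 -0.04]
```

View pics/w9.png

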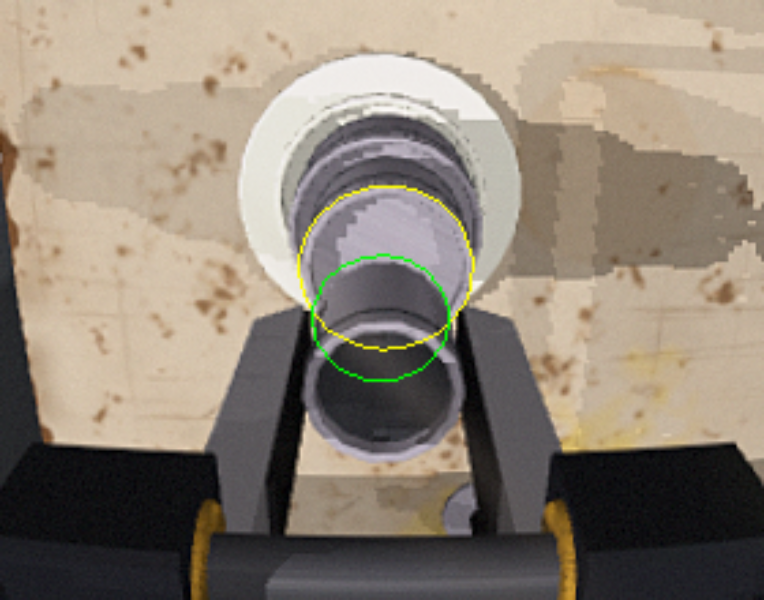

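```bash
python3 -m inch '[{"grip":0,"dx":0.13,"dy":0.03,"dz":0.3,"rx":0,"ry":0,"rz":0},{"grip":0,"dx":0,"dy":0,"dz":0.3,"rx":0,"ry":0,"rz":0},{"grip":0,"dx":0,"dy":0,"dz":0.3,"rx":0,"ry":0,"rz":0},{"grip":0,"dx":0,"dy":0,"dz":0,"rx":0,"ry":0,"rz":0},{"grip":0,"dx":0,"dy":0,"dz":0,"rx":0,"ry":0,"rz":0}]';python3 d.py .502 .3242 .1205
```

```text
time: 29.3
tool_pos: [0.5022, 0.3246, 0.1327]
ee_rot: [-3.142, 0.0, 1.567]
wrist_force: [0.2, 0.3, 0.4]
width: 0.0335
t 29.3 pos [0.5022 0.3246 0.1327] F [0.2 0.3 0.4] w 0.0335
shift units [-0.02 -0.01  0.49] turn units [-0.    0.   -0.04]
```

```bash
python3 -m inch '[{"grip":0,"dx":-0.02,"dy":0,"dz":0.2,"rx":0,"ry":0,"rz":0},{"grip":0,"dx":0,"dy":0,"dz":0.15,"rx":0,"ry":0,"rz":0},{"grip":0,"dx":0,"dy":0,"dz":0.1,"rx":0,"ry":0,"rz":0},{"grip":0,"dx":0,"dy":0,"dz":0.04,"rx":0,"ry":0,"rz":0}]';python3 d.py .502 .3242 .1205
```

```text
time: 29.8
tool_pos: [0.5025, 0.3242, 0.1205]
ee_rot: [3.14, -0.0, 1.567]
wrist_force: [-1.0, -0.4, 3.0]
width: 0.0338
t 29.8 pos [0.5025 0.3242 0.1205] F [-1.  -0.4  3. ] w 0.0338
shift units [ 0.   -0.02  0.  ] turn units [ 0.01 -0.   -0.04]
```

Contact at exactly the expected height. Release, rise, look.

```bash
python3 -m inch '[{"grip":0.6,"dx":0,"dy":0,"dz":0,"rx":0,"ry":0,"rz":0},{"grip":0.6,"dx":0,"dy":0,"dz":0,"rx":0,"ry":0,"rz":0},{"grip":0.6,"dx":0,"dy":0,"dz":0,"rx":0,"ry":0,"rz":0},{"grip":0.6,"dx":0,"dy":0,"dz":-0.4,"rx":0,"ry":0,"rz":0},{"grip":0.6,"dx":0,"dy":0,"dz":-0.8,"rx":0,"ry":0,"rz":0},{"grip":0.6,"dx":0,"dy":0,"dz":-1,"rx":0,"ry":0,"rz":0},{"grip":0.6,"dx":0,"dy":0,"dz":-0.6,"rx":0,"ry":0,"rz":0},{"grip":0.6,"dx":0,"dy":0,"dz":0,"rx":0,"ry":0,"rz":0},{"grip":0.6,"dx":0,"dy":0,"dz":0,"rx":0,"ry":0,"rz":0}]'; python3 - <<'E'
from bench import robot,cams,spotter
from fit import *
p=cams.snapshot("wrist");t=robot.get_obs()["tool_pos"];print(t)
f=p["frame"][:,:,::-1].copy()
for q,z in [("cup_small",.091)]:
  for d in spotter.regions_of(p,q)[:2]:
    print(q,d["score"],d["extent"],*fit(p,q,d["pixels"],(.502,.3225),True,z))
f=cv2.resize(f[120:340,180:460],(764,600))
cv2.imwrite("pics/w10.png",f)
p=cams.snapshot("scene")
cv2.imwrite("pics/s10.png",cv2.resize(p["frame"][180:300,140:300,::-1],(800,600),interpolation=cv2.INTER_CUBIC))
E
python3 d.py .5462 .172 .12
```

```text
time: 30.92
tool_pos: [0.5027, 0.3243, 0.1945]
ee_rot: [3.139, -0.001, 1.567]
wrist_force: [-0.4, 0.3, -0.0]
width: 0.0567
[0.50270808 0.32430861 0.19450044]
cup_small 0.64 [300.6, 186.9, 342.8, 240.7] [0.50331762 0.32445864] 0.9538440704345703
t 31.07 pos [0.5026 0.3242 0.1941] F [ 0.3 -0.5 -0.5] w 0.0569
shift units [-6.08  1.76  2.96] turn units [ 0.02 -0.01 -0.04]
```

View pics/w10.png

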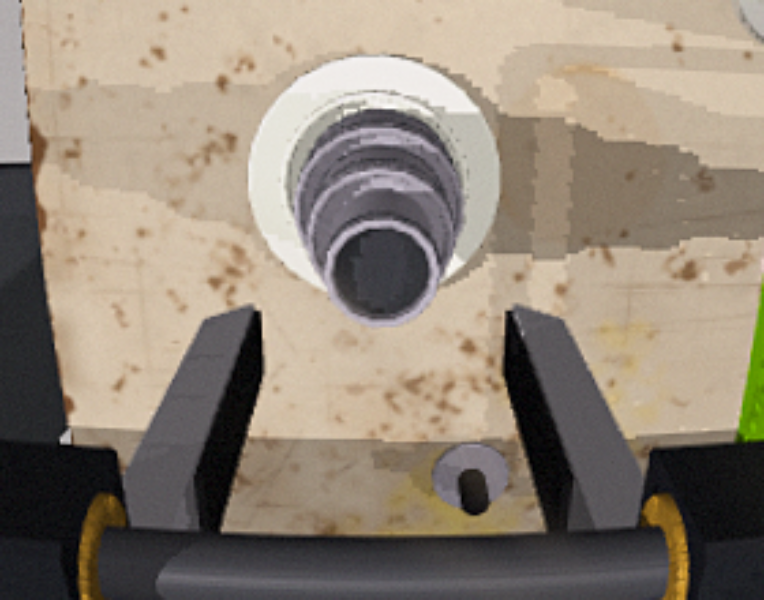

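View pics/s10.png

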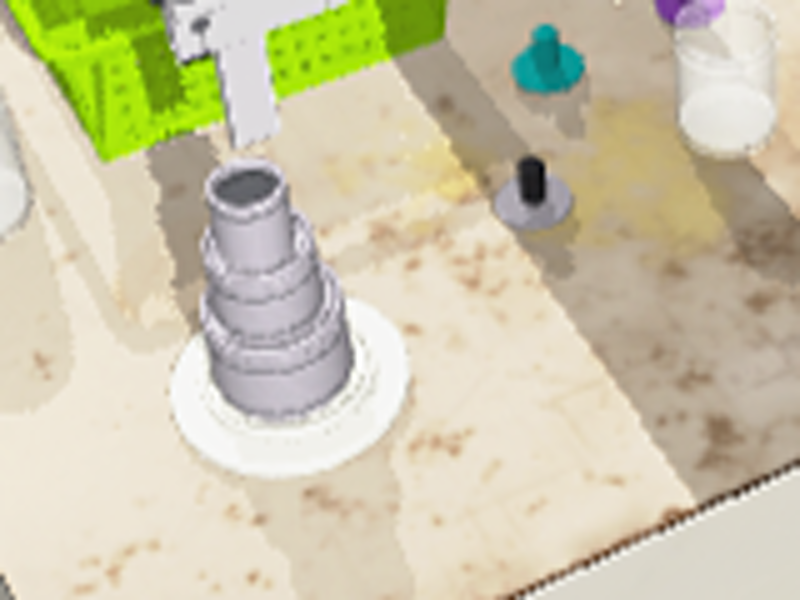

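```bash
python3 -m inch '[{"grip":0.6,"dx":-0.7,"dy":0.2,"dz":0,"rx":0,"ry":0,"rz":0},{"grip":0.6,"dx":-1,"dy":0.3,"dz":0,"rx":0,"ry":0,"rz":0},{"grip":0.6,"dx":-1,"dy":0.3,"dz":0,"rx":0,"ry":0,"rz":0},{"grip":0.6,"dx":-1,"dy":0.3,"dz":0.2,"rx":0,"ry":0,"rz":0},{"grip":0.6,"dx":-1,"dy":0.3,"dz":0.5,"rx":0,"ry":0,"rz":0},{"grip":0.6,"dx":-0.7,"dy":0.2,"dz":0.7,"rx":0,"ry":0,"rz":0},{"grip":0.6,"dx":-0.3,"dy":0.1,"dz":0.7,"rx":0,"ry":0,"rz":0},{"grip":0.6,"dx":0,"dy":0,"dz":0.5,"rx":0,"ry":0,"rz":0},{"grip":0.6,"dx":0,"dy":0,"dz":0,"rx":0,"ry":0,"rz":0}]';python3 d.py .5462 .172 .10
```

```text
time: 32.2
tool_pos: [0.5443, 0.1706, 0.121]
ee_rot: [-3.136, 0.004, 1.565]
wrist_force: [-0.7, 0.4, 0.1]
width: 0.0564
t 32.2 pos [0.5443 0.1706 0.121 ] F [-0.7  0.4  0.1] w 0.0564
shift units [0.06 0.08 0.84] turn units [-0.07  0.04 -0.07]
```

```bash
python3 -m inch '[{"grip":0.6,"dx":0.06,"dy":0.08,"dz":0.4,"rx":-0.07,"ry":0.04,"rz":-0.07},{"grip":0.6,"dx":0,"dy":0,"dz":0.4,"rx":0,"ry":0,"rz":0},{"grip":0.6,"dx":0,"dy":0,"dz":0,"rx":0,"ry":0,"rz":0},{"grip":0.6,"dx":0,"dy":0,"dz":0,"rx":0,"ry":0,"rz":0}]'; python3 - <<'E'
from bench import robot,cams,spotter
from fit import *
p=cams.snapshot("wrist");t=robot.get_obs()["tool_pos"];print(t)
f=p["frame"][:,:,::-1].copy()
for d in spotter.regions_of(p,"lid_small")[:3]:
    print(d["score"],d["extent"],*fit(p,"lid_small",d["pixels"],(.5462,.172),True))
f=cv2.resize(f[120:340,180:460],(764,600))
cv2.imwrite("pics/w11.png",f)
E
python3 d.py .5465 .172 .0265
```

```text
time: 32.7
tool_pos: [0.5467, 0.1742, 0.1007]
ee_rot: [3.139, -0.001, 1.575]
wrist_force: [1.1, 0.1, -0.5]
width: 0.0559
[0.54662263 0.17423566 0.10070717]
0.75 [298.4, 189.3, 339.2, 229.7] [0.54647519 0.17333464] 0.9432278871536255
0.69 [394.6, 244.3, 428.5, 277.8] [0.5462 0.172 ] 0.0
t 32.8 pos [0.5467 0.1742 0.1008] F [ 0.3  0.3 -0.1] w 0.0565
shift units [-0.09 -0.02  2.97] turn units [ 0.03 -0.01  0.04]
```

View pics/w11.png

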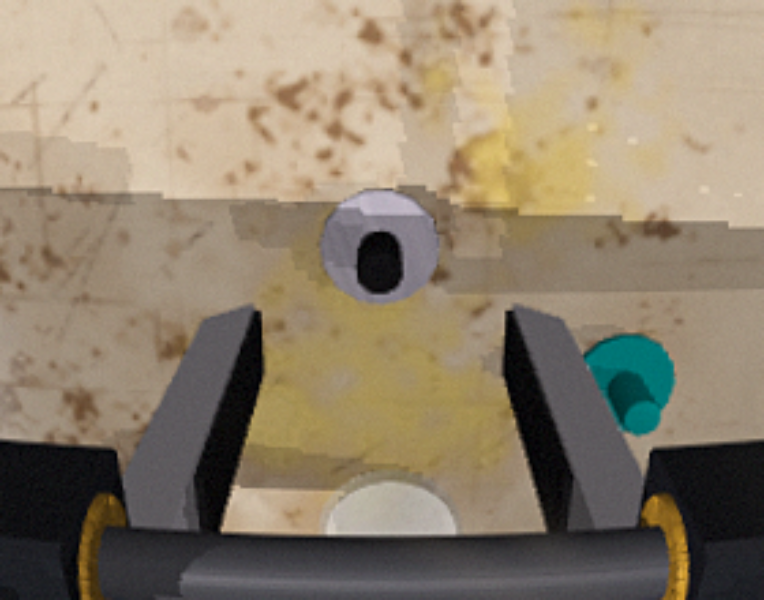

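```bash
python3 -m inch '[{"grip":0.6,"dx":-0.06,"dy":0,"dz":0.5,"rx":0,"ry":0,"rz":0.04},{"grip":0.6,"dx":0,"dy":0,"dz":0.6,"rx":0,"ry":0,"rz":0},{"grip":0.6,"dx":0,"dy":0,"dz":0.6,"rx":0,"ry":0,"rz":0},{"grip":0.6,"dx":0,"dy":0,"dz":0.5,"rx":0,"ry":0,"rz":0},{"grip":0.6,"dx":0,"dy":0,"dz":0.2,"rx":0,"ry":0,"rz":0},{"grip":0.6,"dx":0,"dy":0,"dz":0,"rx":0,"ry":0,"rz":0},{"grip":0.6,"dx":0,"dy":0,"dz":0,"rx":0,"ry":0,"rz":0}]';python3 d.py .5465 .1728 .0265
```

```text
time: 33.67
tool_pos: [0.5464, 0.1723, 0.0358]
ee_rot: [3.14, -0.0, 1.571]
wrist_force: [-0.4, 0.2, 0.3]
width: 0.0566
t 33.67 pos [0.5464 0.1723 0.0358] F [-0.4  0.2  0.3] w 0.0566
shift units [0.02 0.   0.37] turn units [ 0.02 -0.   -0.  ]
```

```bash
python3 -m inch '[{"grip":0.6,"dx":0.02,"dy":0,"dz":0.25,"rx":0,"ry":0,"rz":0},{"grip":0.6,"dx":0,"dy":0,"dz":0.08,"rx":0,"ry":0,"rz":0},{"grip":0.6,"dx":0,"dy":0,"dz":0,"rx":0,"ry":0,"rz":0},{"grip":0,"dx":0,"dy":0,"dz":0,"rx":0,"ry":0,"rz":0},{"grip":0,"dx":0,"dy":0,"dz":0,"rx":0,"ry":0,"rz":0},{"grip":0,"dx":0,"dy":0,"dz":0,"rx":0,"ry":0,"rz":0},{"grip":0,"dx":0,"dy":0,"dz":0,"rx":0,"ry":0,"rz":0},{"grip":0,"dx":0,"dy":0,"dz":0,"rx":0,"ry":0,"rz":0}]';python3 d.py .5465 .1728 .0265
```

```text
time: 34.67
tool_pos: [0.5475, 0.1731, 0.0286]
ee_rot: [3.137, -0.001, 1.571]
wrist_force: [-0.1, -0.4, -0.9]
width: 0.0133
t 34.67 pos [0.5475 0.1731 0.0286] F [-0.1 -0.4 -0.9] w 0.0133
shift units [-0.01 -0.04  0.08] turn units [ 0.05 -0.01 -0.  ]
```

```bash
python3 -m inch '[{"grip":0,"dx":0,"dy":0,"dz":-0.4,"rx":0,"ry":0,"rz":0},{"grip":0,"dx":0,"dy":0,"dz":-0.8,"rx":0,"ry":0,"rz":0},{"grip":0,"dx":0,"dy":0,"dz":-1,"rx":0,"ry":0,"rz":0},{"grip":0,"dx":0,"dy":0,"dz":-1,"rx":0,"ry":0,"rz":0},{"grip":0,"dx":0,"dy":0,"dz":-1,"rx":0,"ry":0,"rz":0},{"grip":0,"dx":0,"dy":0,"dz":-1,"rx":0,"ry":0,"rz":0},{"grip":0,"dx":0,"dy":0,"dz":-1,"rx":0,"ry":0,"rz":0},{"grip":0,"dx":0.2,"dy":0,"dz":-0.6,"rx":0,"ry":0,"rz":0},{"grip":0,"dx":0.5,"dy":-0.2,"dz":0,"rx":0,"ry":0,"rz":0},{"grip":0,"dx":0.8,"dy":-0.3,"dz":0,"rx":0,"ry":0,"rz":0},{"grip":0,"dx":0.8,"dy":-0.3,"dz":0,"rx":0,"ry":0,"rz":0},{"grip":0,"dx":0.8,"dy":-0.3,"dz":0,"rx":0,"ry":0,"rz":0}]';python3 d.py .503 .324 .195
```

```text
time: 36.17
tool_pos: [0.5162, 0.2537, 0.2044]
ee_rot: [3.141, -0.001, 1.569]
wrist_force: [0.1, 0.0, -0.9]
width: 0.0129
t 36.17 pos [0.5162 0.2537 0.2044] F [ 0.1  0.  -0.9] w 0.0129
shift units [ 2.81 -0.53  0.38] turn units [ 0.01 -0.01 -0.02]
```

```bash
python3 -m inch '[{"grip":0,"dx":0.8,"dy":-0.2,"dz":0,"rx":0,"ry":0,"rz":0},{"grip":0,"dx":0.8,"dy":-0.15,"dz":0.1,"rx":0,"ry":0,"rz":0},{"grip":0,"dx":0.6,"dy":-0.1,"dz":0.1,"rx":0,"ry":0,"rz":0},{"grip":0,"dx":0.3,"dy":0,"dz":0,"rx":0,"ry":0,"rz":0},{"grip":0,"dx":0,"dy":0,"dz":0,"rx":0,"ry":0,"rz":0},{"grip":0,"dx":0,"dy":0,"dz":0,"rx":0,"ry":0,"rz":0}]';python3 d.py .503 .324 .18
```

```text
time: 36.92
tool_pos: [0.501, 0.3212, 0.1939]
ee_rot: [-3.134, 0.003, 1.573]
wrist_force: [-0.0, 0.3, -0.6]
width: 0.0131
t 36.92 pos [0.501  0.3212 0.1939] F [-0.   0.3 -0.6] w 0.0131
shift units [0.11 0.09 0.56] turn units [-0.08  0.03  0.02]
```

```bash
python3 -m inch '[{"grip":0,"dx":0.11,"dy":0.09,"dz":0.25,"rx":-0.08,"ry":0.03,"rz":0},{"grip":0,"dx":0,"dy":0,"dz":0.15,"rx":0,"ry":0,"rz":0},{"grip":0,"dx":0,"dy":0,"dz":0,"rx":0,"ry":0,"rz":0},{"grip":0,"dx":0,"dy":0,"dz":0,"rx":0,"ry":0,"rz":0}]'; python3 - <<'E'
from bench import robot,cams,spotter
from fit import *
p=cams.snapshot("wrist");t=robot.get_obs()["tool_pos"];print(t)
f=p["frame"][:,:,::-1].copy()
for d in spotter.regions_of(p,"lid_small")[:2]:
    print(d["score"],d["extent"],*fit(p,"lid_small",d["pixels"],(.5035,.324),True,t[2]-.0286))
for (x,y,z,r),c in [((.503,.3239,.131,.017),(0,255,255)),((t[0],t[1],t[2]-.0286+.007,.0195),(0,255,0))]:
    cv2.polylines(f,[proj(p,circ(x,y,z,r),True).round().astype(int)],True,c,1)
f=cv2.resize(f[120:340,180:460],(764,600))
cv2.imwrite("pics/w12.png",f)
E
python3 d.py .503 .324 .16
```

```text
time: 37.42
tool_pos: [0.504, 0.3227, 0.1834]
ee_rot: [3.141, 0.0, 1.57]
wrist_force: [-0.6, 0.0, -0.8]
width: 0.0133
[0.50397662 0.32265546 0.18340629]
0.85 [295.9, 216.4, 344.5, 272.6] [0.50418909 0.32228247] 0.5473358035087585
t 37.52 pos [0.504  0.3228 0.1835] F [-0.6  0.7 -1.6] w 0.0132
shift units [ 0.05 -0.04  0.94] turn units [ 0.01  0.   -0.01]
```

View pics/w12.png

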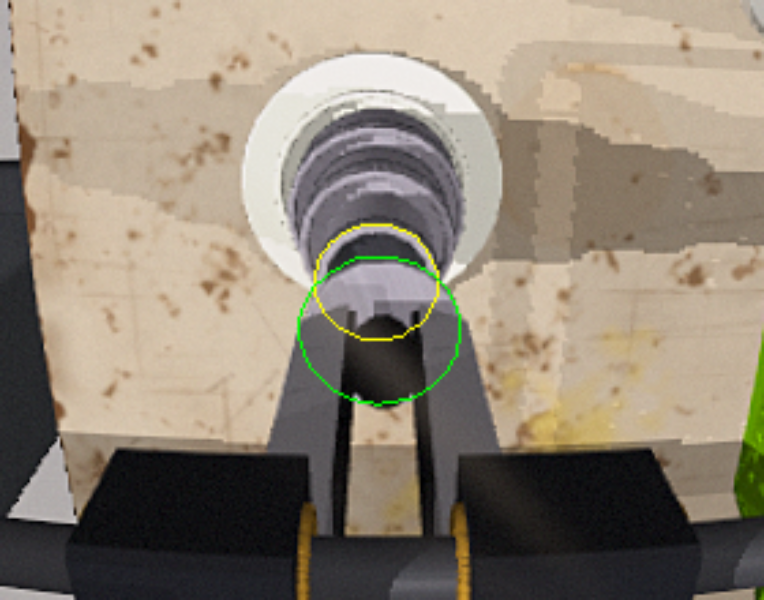

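```bash
python3 -m inch '[{"grip":0,"dx":0.07,"dy":-0.03,"dz":0.25,"rx":0,"ry":0,"rz":0},{"grip":0,"dx":0,"dy":0,"dz":0.25,"rx":0,"ry":0,"rz":0},{"grip":0,"dx":0,"dy":0,"dz":0.15,"rx":0,"ry":0,"rz":0},{"grip":0,"dx":0,"dy":0,"dz":0,"rx":0,"ry":0,"rz":0},{"grip":0,"dx":0,"dy":0,"dz":0,"rx":0,"ry":0,"rz":0}]';python3 d.py .503 .3245 .1546
```

```text
time: 38.15
tool_pos: [0.503, 0.3247, 0.1658]
ee_rot: [3.142, 0.001, 1.571]
wrist_force: [-0.3, -0.5, -1.1]
width: 0.0129
t 38.15 pos [0.503  0.3247 0.1658] F [-0.3 -0.5 -1.1] w 0.0129
shift units [-0.01  0.    0.45] turn units [ 0.    0.01 -0.  ]
```

```bash
python3 -m inch '[{"grip":0,"dx":0,"dy":0,"dz":0.15,"rx":0,"ry":0,"rz":0},{"grip":0,"dx":0,"dy":0,"dz":0.15,"rx":0,"ry":0,"rz":0},{"grip":0,"dx":0,"dy":0,"dz":0.1,"rx":0,"ry":0,"rz":0},{"grip":0,"dx":0,"dy":0,"dz":0.04,"rx":0,"ry":0,"rz":0}]';python3 d.py .503 .3245 .1546
```

```text
time: 38.65
tool_pos: [0.5033, 0.3248, 0.1547]
ee_rot: [3.14, 0.0, 1.57]
wrist_force: [0.9, -0.6, 1.5]
width: 0.013
t 38.65 pos [0.5033 0.3248 0.1547] F [ 0.9 -0.6  1.5] w 0.013
shift units [-0.01 -0.01  0.  ] turn units [ 0.01  0.   -0.  ]
```

Contact at the expected height; release with a modest opening and rise.

```bash
python3 -m inch '[{"grip":0.45,"dx":0,"dy":0,"dz":0,"rx":0,"ry":0,"rz":0},{"grip":0.45,"dx":0,"dy":0,"dz":0,"rx":0,"ry":0,"rz":0},{"grip":0.45,"dx":0,"dy":0,"dz":0,"rx":0,"ry":0,"rz":0},{"grip":0.45,"dx":0,"dy":0,"dz":-0.4,"rx":0,"ry":0,"rz":0},{"grip":0.45,"dx":0,"dy":0,"dz":-0.8,"rx":0,"ry":0,"rz":0},{"grip":0.45,"dx":0,"dy":0,"dz":-1,"rx":0,"ry":0,"rz":0},{"grip":0.45,"dx":-0.2,"dy":0,"dz":-0.8,"rx":0,"ry":0,"rz":0},{"grip":0.45,"dx":-0.6,"dy":0,"dz":0,"rx":0,"ry":0,"rz":0},{"grip":0.45,"dx":-0.6,"dy":0,"dz":0,"rx":0,"ry":0,"rz":0},{"grip":0.45,"dx":-0.4,"dy":0,"dz":0,"rx":0,"ry":0,"rz":0},{"grip":0.45,"dx":0,"dy":0,"dz":0,"rx":0,"ry":0,"rz":0},{"grip":0.45,"dx":0,"dy":0,"dz":0,"rx":0,"ry":0,"rz":0}]'; python3 - <<'E'
from bench import robot,cams,spotter
from fit import *
p=cams.snapshot("wrist")
for d in spotter.regions_of(p,"lid_small")[:2]:
    print(d["score"],d["extent"],*fit(p,"lid_small",d["pixels"],(.5035,.324),True,.126))
f=p["frame"][:,:,::-1]
a=cv2.resize(f[70:270,210:430],(440,400))
p=cams.snapshot("scene")
b=cv2.resize(p["frame"][190:290,140:230,::-1],(360,400),interpolation=cv2.INTER_CUBIC)
cv2.imwrite("pics/w13.png",np.hstack([a,b]))
p=cams.snapshot("top");cv2.imwrite("pics/t13.png",p["frame"][:,:,::-1])
E
```

```text
time: 40.15
tool_pos: [0.5027, 0.2761, 0.2325]
ee_rot: [3.141, 0.0, 1.569]
wrist_force: [-0.5, 0.1, -0.3]
width: 0.0424
0.93 [299.3, 130.5, 340.4, 178.3] [0.5037168  0.32458166] 0.9309567213058472
0.53 [395.7, 269.4, 420.7, 285.1] [0.5035 0.324 ] 0.0
```

View pics/w13.png

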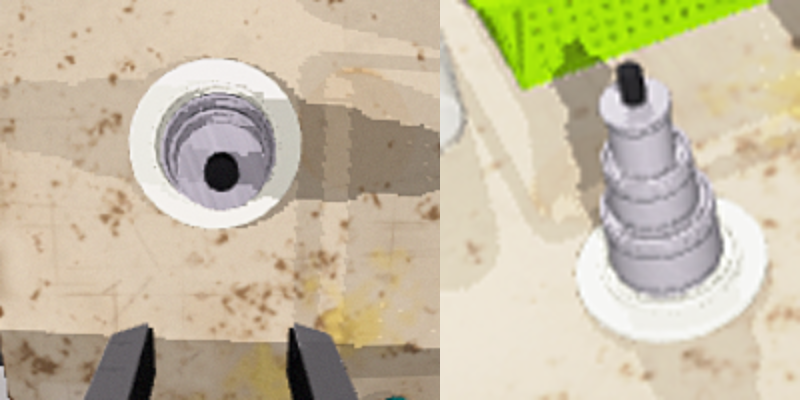

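View pics/t13.png

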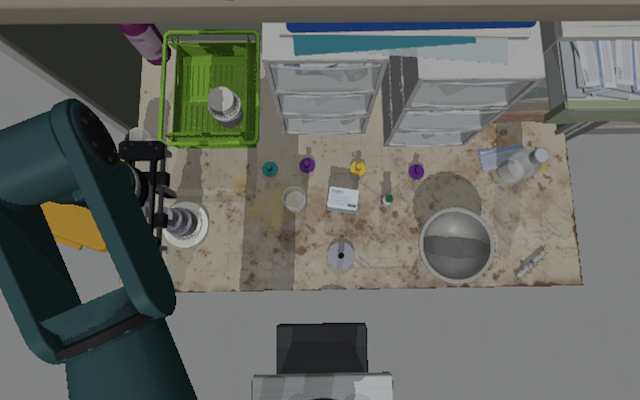

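```bash
python3 -c "
from bench import robot
print(robot.close_job(), robot.get_obs()['time'])"
```

```text
the job is handed in; nothing more can be done
the job is handed in; nothing more can be done
```

The dressing set is back together on the stand, and I handed the job in at about 40 s on the robot's clock. I stacked it in the order you asked: large drum in the ring, medium drum, small cup, then the small lid.

- **Seating:** each piece touched down within about 0.5 mm of the height it should have when fully home. The force readings I took at contact were under 4 N.
- **Position:** in the last wrist-camera checks each piece was within about 1–2 mm of the one below it. The lid measured (0.504, 0.325), the cup (0.503, 0.324) and the medium drum (0.503, 0.324).
- **Final pictures:** the scene view shows the stack level and closed. The top view shows the big lid, bowl, jar, vial, box and coloured look-alike lids where they were, and the gripper is clear of everything.

**Readings that disagreed:**
- Wrist-camera positions sat about 1.5 mm off the fixed cameras' in x and y, so I used the wrist values.
- A few outline fits were poor because the view was partly blocked: the stand and large drum once covered, and the lid while in the gripper. For those I relied on drawing the expected outline over the picture and on the arm's own readings.

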